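# Put the hinge away and wedge the dovetail lid shut

### The job

Put the loose brass hinge into the free, larger compartment of the birch hardware box, beside its mate. Then fit the box's sliding lid, narrow end first, into the dovetailed ways at the box's wide end and slide it along, lying flat on the ledges, until it wedges tight and stays tight when you let go; push firmly by hand pressure, do not ram it, and do not disturb the pliers, funnel and tub.

Things in the scene. Friction and masses are not known exactly. Their poses are not given: they have to be found in the camera images.
- hinge_box: Birch box screwed to the shelf, 160 (x) x 114 (y) mm, open on top. Origin: centre of underside; +x is the way the lid slides shut: wide mouth of the ways at x = -80 mm, narrow end at +80. Floor 10 mm, side walls 23 mm, end walls 18 mm thick; their tops, 50 mm above the shelf, are the ledges the lid slides on. On each side ledge stands a dovetail batten. No end stop: the lid stops only by wedging.
- fixed_batten: Birch batten on the -y ledge, 160 x 13 mm high (top 63 mm above the shelf), screwed on. Its inner face overhangs inward, 35 degrees off vertical, and tapers in plan: at ledge height it is 49.6 mm from the box's centre line at the mouth, 40.0 mm at the narrow end. The batten on the +y ledge mirrors it. Origin on the centre line at mid length, ledge height; axes as the box. Friction 0.5 to 0.7.
- box_floor (a point): Centre of the floor of the larger, empty compartment, 10 mm above the shelf and 18.5 mm from the box's centre towards the mouth; axes as the box. The compartment is 87 mm (x) x 68 mm (y), 40 mm deep. A divider 6 mm thick, 34 mm high (box x 25 to 31 mm) parts it from the small compartment where the hinge's mate already lies.
- box_seat (a point): On the box's centre line at mid length, 50 mm above the shelf (ledge height); axes as the box. Where the lid's underside centre would come to rest if both battens stood as drawn; but the +y batten has slotted screw holes and was set by hand, up to 1.8 mm in or out (too little to see, now fixed), so the lid wedges anywhere from 15 mm short of this point to 18 mm past it.
- lid: Loose birch lid, 0.12 to 0.2 kg: tapered board 160 long, 12 mm thick, bevelled edges; underside 99.2 mm wide at the tail (x = -80), 80 at the nose (x = +80), top 17 mm narrower. Origin: underside centre; +x to the nose, z up. A push of 12 to 20 N wedges it and friction holds it; over 30 N is ramming. Held 1 mm high it binds 12 mm early and comes loose when let go.
- lid_mid (a point): Centre of the lid board, 6 mm above its underside; axes as the lid.
- lid_pull (a point): Centre of the lid's pull, half-way up: a wooden block 18 mm (lid x) x 56 mm (y) x 34 mm high standing on the lid's top face, 40 mm from the lid's centre towards the tail. Its centre is 29 mm above the lid's underside, its top 46 mm. Axes as the lid. A push high on the pull can lift the tail and bind it falsely: push low (on the tail's end face) or bear down on the lid as well.
- hinge_mid (a point): Centre of the loose folded brass butt hinge, 51 mm long (x) x 25 mm wide (y) x 8 mm thick, 60 g, lying flat on the shelf, knuckle along its +y edge; the point is 4 mm above its underside.
- pliers_mid (a point): Bystander: stainless pliers 180 mm long lying flat, point at mid length 6 mm up; jaws to +x.
- funnel_mid (a point): Bystander: plastic funnel 125 mm high, standing on its 110 mm mouth; point at half height.
- tub_mid (a point): Bystander: empty plastic tub 130 x 170 x 85 mm high, open on top; point at half height.
Mind the look-alikes: they are no part of the job. Leave any white look-alike of the part that bears hinge_mid alone. Leave any turquoise look-alike of the lid alone.

How it is judged:
By the outcome, as a careful person would: the job done as asked, in the order asked, and still so for the second after the job is handed in, with the robot touching nothing.
It also fails if it takes over 72 s, if anything falls off the work surface, if the arm or the gripper's body presses on something with over 40 N, if the wrist force passes 120 N, or if a joint passes its speed limit or range.

### The arm

A 6-joint arm with a two-finger parallel gripper is mounted at the origin on the work surface. World frame = base frame: x ahead of the robot, y to its left, z up, the work surface at z = 0. Lengths are in mm, angles in rad, forces in N, time in s.
With the tool pointing down it reaches from about 375 to 925 mm from the base axis. Payload 5.7 kg.
Tool frame: the origin (TCP) lies midway between the tips of the shut fingers; the grasp point (between the pads) lies bot.grip_point_offset behind it (bot.grip_point_offset is the distance from the TCP to the grasp point, in mm); z points along the fingers, y is the direction in which the jaws open and shut (so a half turn about z gives the same grasp; the last joint's range is limited). The gripper opens to 85 mm and grips with 20 to 120 N. Pads are 22 mm wide; open, the fingers measure 114 mm over their backs; the gripper's body (76 mm by 85 mm) begins 54 mm behind the grasp point. The pads swing forward as they close: fully open they stand 13 mm farther back than shut.
Start: joints at [1.157, 0.359, 1.51, -0, 1.272, -0.115], TCP at [176.617, 573.384, 231.267] pointing down, gripper open.
Joint ranges: [-2.97, 2.97], [-1.01, 2.36], [0.21, 2.38], [-0.96, 4.11], [0.2, 2.71], [-2.98, 2.98]. Speed limits (rad/s): [2.39, 2.39, 3.14, 3.14, 3.14, 3.14].

### API

Orientations are given as a unit quaternion [w, x, y, z].
In Python, from cell import bot gives the robot as it stands.
- The arm moves only by the tool step_arm, never from a script. Its arguments are lists of equal length, an entry for each row: "twist": the turn, a rotation vector about the tool's x, y, z in rad, a list of three; "linear": the shift along the tool's x, y, z in cm, a list of three; "jaw": the opening in per cent of the stroke, from 0 (shut) to 100 (fully open). In form: {"twist": [[wx, wy, wz], ...], "linear": [[tx, ty, tz], ...], "jaw": [jaw, ...]}. A call has 1 to 5 rows; each row is the pose to reach, as a shift and turn from the pose commanded when the call began, along the tool's axes at that moment; what a row does not reach only later rows make up. A row lasts 1/8 s, in which the tool goes at most 62.5 mm and 10.7 degrees, less where a joint would pass 70% of its speed; a pose out of reach is approached as far as the arm can. A call with a gripper value outside its range is refused whole. The fingers move at their own pace and stop on an object; the grip force is fixed at half the most. Time passes only in rows, so rows that repeat a pose let the fingers close. It gives the time, the measured TCP pose, the force and the opening at its end, in the units of the state.
- bot.state(): the state, without advancing time (a new reading comes with each control period).
- bot.read_camera(name): name is "side" or "top"; returns a dict with "img" (384x512x3 uint8, red, green, blue), "fx", "fy", "cx", "cy" (pixels), "k1" (the pictures are not rectified: a ray, as slopes to the right and down, at radius r is drawn at 1 + k1 r^2 times it, then the intrinsics apply), "T" (4x4, takes a point from camera to world coordinates). Camera axes: x right, y down, z forward; pixel columns grow to the right and rows downward; lengths in mm; the calibration is good to about 2 mm. A picture is of the moment at which its call begins. There is no depth.
- bot.sign_off(): hands the job in, once; it reports no verdict.
The state is a dict: "clock": time; "qpos": joint angles; "joint_vel": joint speeds; "joint_torque": joint torques, N m; "eef_pos": TCP position; "orientation": TCP orientation; "ft_force": force on the tool from outside, world axes, zero at the start; "ft_torque": the same for the moment, N m; "gripper_width": opening from 0.0 (shut) to 1.0 (fully open).
Only numpy, scipy, OpenCV 4.12 (cv2) and the standard library are available. Lean on these libraries where they do the work, as an engineer would, in place of code of your own. Each camera call takes 0.05 s, during which the arm holds its last target.

## Working session

There is one attempt and no reset: what is moved stays moved. The work goes in short steps, Python scripts to look and compute and a tool call to move; the robot and the scene stay as the last step left them, time stands still between calls to the robot, and variables do not carry over. Pictures are saved under pics/ and viewed, and the job is handed in when it is done.

Besides the shell and the picture viewer there is one more tool, called as name(argument=value, ...) on one line, values as JSON. step_arm: Moves the arm, as the interface text tells. Its arguments: {"type":"object","properties":{"twist":{"type":"array"},"linear":{"type":"array"},"jaw":{"type":"array"}},"required":["twist","linear","jaw"]}

```bash
ls; mkdir -p pics; python3 - <<'E'
from cell import bot
import cv2,pickle
print(bot.state(), bot.grip_point_offset)
d={}
for n in("side","top"):
    c=bot.read_camera(n); d[n]=c
    cv2.imwrite(f"pics/{n}0.png",c["img"][:,:,::-1])
    print({k:v for k,v in c.items() if k!="img"})
pickle.dump(d,open("c0.pkl","wb"))
E
```

```text
pics
{'clock': 0.0, 'qpos': array([ 1.15688788e+00,  3.59537893e-01,  1.51146329e+00,  3.95908354e-06,
        1.27249435e+00, -1.15093513e-01]), 'joint_vel': array([ 0.00223221, -0.00062686, -0.00223807, -0.00327881, -0.00089117,
        0.00020753]), 'joint_torque': array([ 1.59362811e-03, -5.27611685e+01, -2.78630233e+01,  3.57372312e-05,
        1.30451698e-02, -4.68346207e-05]), 'eef_pos': array([176.35298266, 572.76901335, 230.42226425]), 'orientation': array([-2.50558734e-04,  1.48852734e-01,  9.88858917e-01, -9.17858244e-04]), 'ft_force': array([0.23267609, 0.23414816, 1.06125702]), 'ft_torque': array([ 0.00725506,  0.01492768, -0.01026715]), 'gripper_width': 1.003437004002098} 18.700000000000003
{'fx': 417.2719385090179, 'fy': 417.2719385090179, 'cx': 252.02690649130128, 'cy': 198.45826706094192, 'k1': -0.09248687041560032, 'T': array([[ 9.22124106e-01, -2.57268796e-01,  2.88963491e-01,
         2.15215585e+02],
       [-3.86515646e-01, -6.45606781e-01,  6.58633085e-01,
        -6.86220666e+02],
       [ 1.71110485e-02, -7.19030355e-01, -6.94767991e-01,
         8.70150867e+02],
       [ 0.00000000e+00,  0.00000000e+00,  0.00000000e+00,
         1.00000000e+00]])}
{'fx': 430.5888138317492, 'fy': 430.5888138317492, 'cx': 253.58592531887314, 'cy': 186.780099545372, 'k1': -0.13014497704535524, 'T': array([[-2.85360509e-02, -9.93670757e-01,  1.08646765e-01,
         3.73450754e+02],
       [-9.99580914e-01,  2.88958986e-02,  1.73882404e-03,
         7.92324681e+01],
       [-4.86726451e-03, -1.08551614e-01, -9.94078899e-01,
         1.41387360e+03],
       [ 0.00000000e+00,  0.00000000e+00,  0.00000000e+00,
         1.00000000e+00]])}
```

View pics/side0.png

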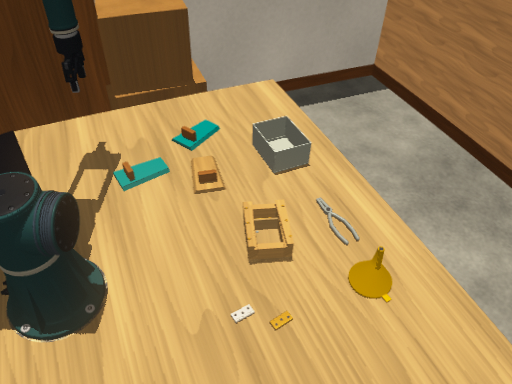

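View pics/top0.png

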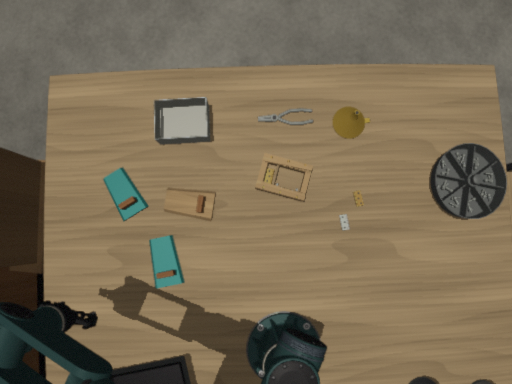

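The side view shows the birch box at (268,235), birch lid (207,175), and hinges: brass (281,320), white (242,313). In the top view the box is at (284,177), birch lid (190,203), turquoise lids (125,193) and (167,261), brass hinge (358,198), white hinge (344,222). The targets are the brass hinge and the birch lid. I'll confirm both in crops.

```bash
cat > h.py <<'E'
import numpy as np,cv2,pickle
def K(c): return np.array([[c["fx"],0,c["cx"]],[0,c["fy"],c["cy"]],[0,0,1]])
def dist(c): return np.array([c["k1"],0,0,0,0])
def ray(c,uv):
    p=cv2.undistortPoints(np.array(uv,float).reshape(-1,1,2),K(c),dist(c),).reshape(-1,2)
    d=np.c_[p,np.ones(len(p))]@c["T"][:3,:3].T
    return c["T"][:3,3],d
def onz(c,uv,z):
    o,d=ray(c,uv); return o+d*((z-o[2])/d[:,2])[:,None]
def proj(c,P):
    Ti=np.linalg.inv(c["T"])
    return cv2.projectPoints(np.array(P,float).reshape(-1,1,3),cv2.Rodrigues(Ti[:3,:3])[0],Ti[:3,3],K(c),dist(c))[0].reshape(-1,2)
E
python3 - <<'E'
import pickle,cv2,numpy as np
d=pickle.load(open("c0.pkl","rb"))
def crop(n,x,y,w,h,s): return cv2.resize(d[n]["img"][y:y+h,x:x+w,::-1],None,fx=s,fy=s,interpolation=cv2.INTER_CUBIC)
a=crop("top",245,145,130,95,6);cv2.imwrite("pics/a.png",a)
a=crop("top",155,180,70,50,8);cv2.imwrite("pics/b.png",a)
a=crop("side",220,190,100,75,8);cv2.imwrite("pics/c.png",a[:, :])
a=np.hstack([crop("side",180,150,50,50,8),crop("side",225,295,50,50,8)[:, :0],crop("side",255,297,50,50,8)]);cv2.imwrite("pics/d.png",a)
E
```

```text
(no output)
```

View pics/a.png

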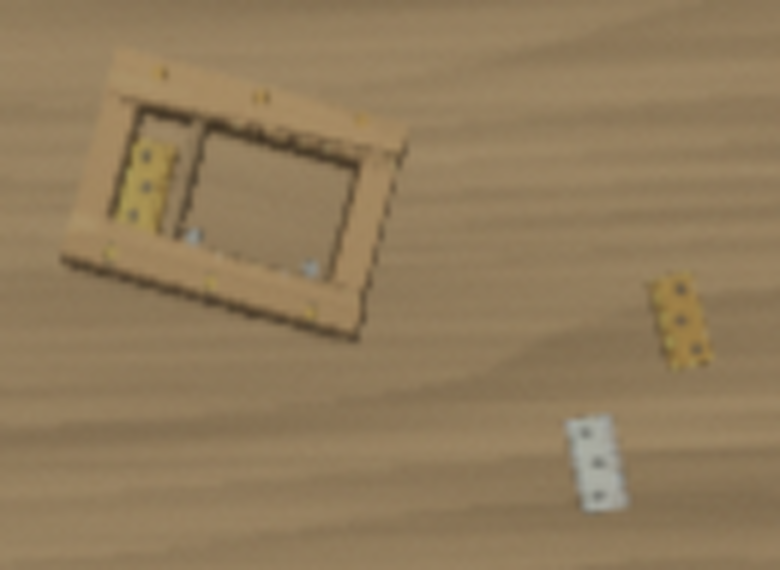

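View pics/b.png

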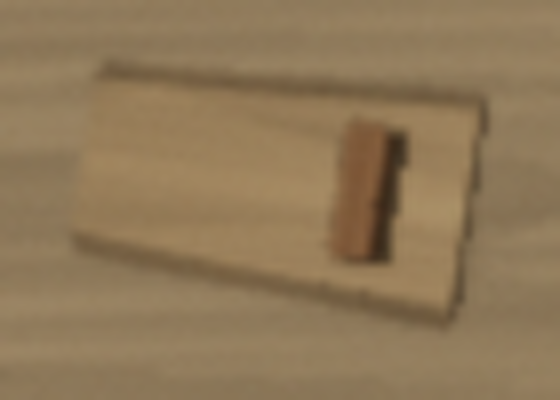

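View pics/c.png

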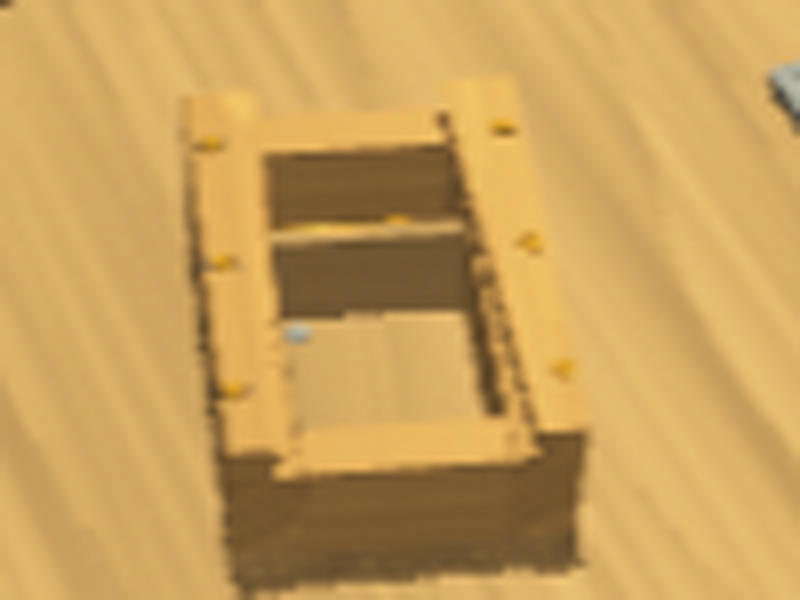

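View pics/d.png

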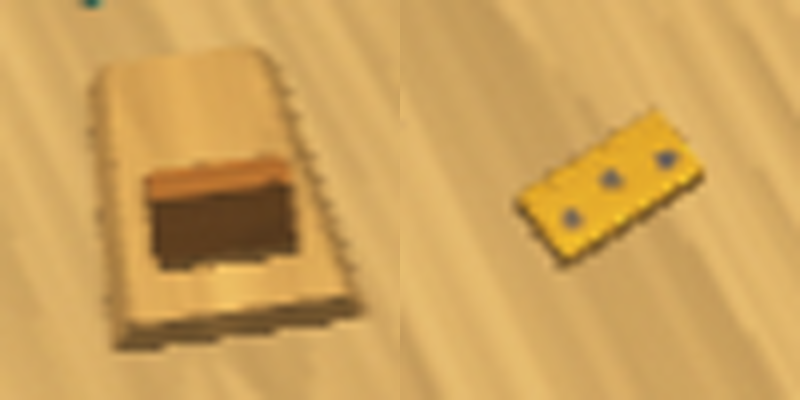

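The crops confirm it: the brass hinge has three holes at top (358,198), the other hinge is white, and the birch lid has its pull towards the tail (right). The hinge's mate lies in the small compartment at the left, so box +x and lid +x both point roughly to world +y.

```bash
cat > fit.py <<'E'
from h import *
from scipy.optimize import least_squares
def fit(cams,obs,x0):
    # obs: list (camname,(u,v),(X,Y,Z) local)
    def res(p,sep=False):
        c,s=np.cos(p[2]),np.sin(p[2]);r=[]
        for n,uv,L in obs:
            P=[p[0]+c*L[0]-s*L[1],p[1]+s*L[0]+c*L[1],L[2]]
            r.append(proj(cams[n],[P])[0]-uv)
        return np.array(r).ravel()
    f=least_squares(res,x0,loss="soft_l1",f_scale=1.0,x_scale=[10,10,.1])
    return f.x,res(f.x).reshape(-1,2)
def cv(o,s,l): return [(o[0]+(x+.5)/s-.5,o[1]+(y+.5)/s-.5) for x,y in l]
E
python3 - <<'E'
from fit import *
d=pickle.load(open("c0.pkl","rb"))
B=[(80,-57,63),(-80,-57,63),(80,57,63),(-80,57,63)]
tb=list(zip(["top"]*4,cv((245,145),6,[(115,52),(408,130),(64,255),(358,332)]),B))
sb=list(zip(["side"]*6,cv((220,190),8,[(515,78),(585,430),(183,97),(225,455),(235,592),(578,565)]),B+[(-80,57,0),(-80,-57,0)]))
L=[(80,-31.5,12),(80,31.5,12),(-80,-41.1,12),(-80,41.1,12)]
P=[(-31,-28,46),(-49,-28,46),(-49,28,46),(-31,28,46)]
tl=list(zip(["top"]*8,cv((155,180),8,[(98,80),(75,235),(485,100),(450,312),(350,118),(388,122),(372,262),(335,260)]),L+P))
sl=list(zip(["side"]*8,cv((180,150),8,[(262,50),(95,70),(362,297),(115,325),(290,158),(292,183),(150,200),(147,178)]),L+P))
for nm,o in(("box",(tb,sb)),("lid",(tl,sl))):
    uv=np.mean([q[1] for q in o[0]],0); x0=[*onz(d["top"],[uv],40)[0][:2],1.4]
    for k in (o[0],o[1],o[0]+o[1]):
        x,r=fit(d,k,x0); print(nm,x.round(3)); print(r.round(1).tolist())
for n,z in(("top",8),("side",8)):
    im=cv2.cvtColor(d[n]["img"],cv2.COLOR_RGB2HSV)
    x,y=(358,198) if n=="top" else (281,320)
    R=20;sub=im[y-R:y+R,x-R:x+R]
    bg=np.median(sub.reshape(-1,3),0)
    print(n,bg,im[y,x])
    m=((sub[:,:,1]>bg[1]+45)|((sub[:,:,2]<90))).astype(np.uint8)
    cs=cv2.findContours(m,0,2)[0];c=max(cs,key=cv2.contourArea)
    pts=c.reshape(-1,2)+[x-R,y-R]
    W=onz(d[n],pts,6)[:,:2].astype(np.float32)
    print(n,len(pts),cv2.minAreaRect(W),cv2.minAreaRect(W)[1])
E
```

```text
box [550.966 -15.502   1.286]
[[0.3, -0.2], [0.1, -0.6], [-0.3, 0.4], [-0.1, 0.3]]
box [552.931 -17.776   1.275]
[[-0.3, 0.3], [0.7, 0.5], [0.3, 0.3], [0.6, 0.5], [-1.0, -1.2], [-0.5, -0.9]]
box [552.228 -16.778   1.28 ]
[[0.8, -0.7], [0.6, -0.8], [0.1, -0.2], [0.1, 0.0], [-0.9, 0.1], [0.5, 0.2], [-0.2, 0.3], [0.3, 0.4], [-1.2, -1.3], [-0.8, -1.2]]
lid [481.322 294.364   1.413]
[[-0.2, 0.2], [-0.2, -0.2], [-0.3, 1.1], [0.6, -0.5], [-0.1, -0.1], [0.7, 0.1], [0.2, 0.0], [-0.7, -0.5]]
lid [482.393 292.107   1.402]
[[-0.7, -0.3], [1.2, -0.3], [-1.8, 0.3], [2.2, 0.6], [-0.2, -0.5], [0.5, 0.1], [-0.1, 0.5], [-0.5, -0.5]]
lid [481.749 293.635   1.41 ]
[[0.0, 0.0], [0.0, -0.4], [-0.0, 1.0], [0.8, -0.6], [0.1, -0.2], [0.9, 0.1], [0.4, -0.1], [-0.5, -0.6], [-1.3, -0.6], [0.7, -0.5], [-2.0, -0.1], [2.1, 0.4], [-0.5, -0.8], [0.3, -0.2], [-0.3, 0.3], [-0.7, -0.7]]
top [ 18.  93. 144.] [ 17 100 115]
top 15 ((466.7768859863281, -263.01263427734375), (16.82337760925293, 19.840085983276367), 88.23681640625) (16.82337760925293, 19.840085983276367)
side [ 19. 136. 212.] [ 19 163 172]
side 34 ((481.1664123535156, -262.9818115234375), (51.03561782836914, 24.889415740966797), 12.961190223693848) (51.03561782836914, 24.889415740966797)
```

```bash
python3 - <<'E'
from fit import *
d=pickle.load(open("c0.pkl","rb"))
px=cv((245,145),6,[(650,285),(692,272),(713,362),(672,370)])
W=onz(d["top"],px,8)[:,:2];print(W, W.mean(0))
print(cv2.minAreaRect(W.astype(np.float32)))
px=cv((255,297),8,[(517-400,203),(655-400,110),(703-400,172),(568-400,258)])
W=onz(d["side"],px,8)[:,:2];print(W.mean(0));print(cv2.minAreaRect(W.astype(np.float32)))
E
```

```text
[[ 499.98226071 -245.41620867]
 [ 506.46836847 -269.23692889]
 [ 456.50779538 -278.26595827]
 [ 452.84071209 -255.20520129]] [ 478.94978416 -262.03107428]
((479.3011474609375, -261.6502685546875), (50.76988983154297, 24.594497680664062), 10.244091033935547)
[ 480.3633787  -264.42338815]
((480.71173095703125, -264.7842712402344), (51.50769805908203, 23.988712310791016), 13.84639835357666)
```

```bash
cat > plan.py <<'E'
import sys,numpy as np
from cell import bot
from scipy.spatial.transform import Rotation as R
def plan(*tg):
    s=bot.state(); q=s["orientation"]; r=R.from_quat([q[1],q[2],q[3],q[0]]); p=np.array(s["eef_pos"])
    print("t",round(s["clock"],2),"p",p.round(1),"yaw",round(float(np.arctan2(*r.as_matrix()[[1,0],1])),3),"tilt",r.as_matrix()[:,2].round(4),"F",np.round(s["ft_force"],1),"w",round(s["gripper_width"],3))
    for x,y,z,a in tg:
        M=np.column_stack([[np.sin(a),-np.cos(a),0],[np.cos(a),np.sin(a),0],[0,0,-1]])
        print("lin",(r.inv().apply(np.array([x,y,z])-p)/10).round(2).tolist(),"tw",(r.inv()*R.from_matrix(M)).as_rotvec().round(3).tolist())
if __name__=="__main__": plan(*[tuple(map(float,a.split(","))) for a in sys.argv[1:]])
E
python3 plan.py 430,400,230,1.4 480,-262.8,150,1.789
```

```text
t 0.1 p [176.4 572.8 230.5] yaw 1.272 tilt [-7.0e-04 -1.6e-03 -1.0e+00] F [-0.3 -0.5  0.5] w 1.0Traceback (most recent call last):
  File "plan.py", line 10, in <module>
    if __name__=="__main__": plan(*[tuple(map(float,a.split(","))) for a in sys.argv[1:]])
                             ~~~~^^^^^^^^^^^^^^^^^^^^^^^^^^^^^^^^^^^^^^^^^^^^^^^^^^^^^^^^^
  File "plan.py", line 9, in plan
    print("lin",(r.inv().apply(np.array([x,y,z])-p)/10).round(2).tolist(),"tw",(r.inv()*R.from_matrix(M)).as_rotvec().round(3).tolist())
                                                                                        ~~~~~~~~~~~~~^^^
  File "scipy/spatial/transform/_rotation.pyx", line 1143, in scipy.spatial.transform._rotation.Rotation.from_matrix
ValueError: Non-positive determinant (left-handed or null coordinate frame) in rotation matrix 0: [[ 0.98544973  0.16996714  0.        ]
 [-0.16996714  0.98544973  0.        ]
 [ 0.          0.         -1.        ]].
```

```bash
sed -i 's/\[np.sin(a),-np.cos(a),0\]/[-np.sin(a),np.cos(a),0]/' plan.py
python3 plan.py 430,400,230,1.4 480,-262.8,150,1.789
```

```text
t 0.1 p [176.4 572.8 230.5] yaw 1.272 tilt [-7.0e-04 -1.6e-03 -1.0e+00] F [-0.3 -0.5  0.5] w 1.0
lin [-29.33, -9.05, 0.06] tw [-0.002, -0.0, -0.128]
lin [-53.62, -70.91, 8.16] tw [-0.002, -0.001, -0.517]
```

step_arm(twist=[[0, 0, -0.13], [0, 0, -0.13], [0, 0, -0.13], [0, 0, -0.13], [0, 0, -0.13]], linear=[[-29.3, -9, 0], [-29.3, -9, 0], [-29.3, -9, 0], [-29.3, -9, 0], [-29.3, -9, 0]], jaw=[60, 60, 60, 60, 60])

```text
clock: 0.72
eef_pos: [431.6, 399.6, 231.0]
orientation: [-0.0, 0.085, 0.996, -0.0]
ft_force: [0.8, 0.3, -0.2]
gripper_width: 0.598
```

```bash
python3 plan.py 480,-262.8,120,1.789
```

```text
t 0.72 p [431.6 399.6 231. ] yaw 1.402 tilt [-4.e-04 -3.e-04 -1.e+00] F [ 0.8  0.3 -0.2] w 0.598
lin [-15.93, -64.47, 11.12] tw [-0.0, -0.0, -0.387]
```

step_arm(twist=[[0, 0, -0.387], [0, 0, -0.387], [0, 0, -0.387], [0, 0, -0.387], [0, 0, -0.387]], linear=[[-15.9, -64.5, 11.1], [-15.9, -64.5, 11.1], [-15.9, -64.5, 11.1], [-15.9, -64.5, 11.1], [-15.9, -64.5, 11.1]], jaw=[60, 60, 60, 60, 60])

```text
clock: 1.35
eef_pos: [452.2, 97.3, 180.4]
orientation: [0.0, -0.109, 0.994, -0.0]
ft_force: [0.3, -0.2, 0.7]
gripper_width: 0.598
```

```bash
python3 plan.py 480,-262.8,120,1.789
```

```text
t 1.35 p [452.2  97.3 180.4] yaw 1.789 tilt [ 1.e-04 -2.e-04 -1.e+00] F [ 0.3 -0.2  0.7] w 0.598
lin [5.1, -35.76, 6.04] tw [-0.0, 0.0, 0.0]
```

step_arm(twist=[[0, 0, 0], [0, 0, 0], [0, 0, 0], [0, 0, 0], [0, 0, 0]], linear=[[5.1, -35.8, 6], [5.1, -35.8, 6], [5.1, -35.8, 6], [5.1, -35.8, 6], [5.1, -35.8, 6]], jaw=[60, 60, 60, 60, 60])

```text
clock: 1.98
eef_pos: [475.8, -210.2, 129.1]
orientation: [0.0, -0.109, 0.994, 0.0]
ft_force: [1.6, 0.8, -0.1]
gripper_width: 0.598
```

```bash
python3 plan.py 480,-262.8,1.5,1.789
```

```text
t 1.98 p [ 475.8 -210.2  129.1] yaw 1.789 tilt [-0.e+00  1.e-04 -1.e+00] F [ 1.6  0.8 -0.1] w 0.598
lin [0.73, -5.22, 12.76] tw [0.0, 0.0, -0.0]
```

step_arm(twist=[[0, 0, 0], [0, 0, 0], [0, 0, 0], [0, 0, 0], [0, 0, 0]], linear=[[0.7, -5.2, 4], [0.7, -5.2, 9], [0.7, -5.2, 11.5], [0.7, -5.2, 12.5], [0.7, -5.2, 12.7]], jaw=[60, 60, 60, 60, 60])

```text
clock: 2.6
eef_pos: [480.5, -260.3, 2.4]
orientation: [-0.0, -0.109, 0.994, 0.0]
ft_force: [0.3, -0.1, -0.2]
gripper_width: 0.599
```

```bash
python3 plan.py 480,-262.8,1.5,1.789; python3 - <<'E'
from cell import bot
from h import *
c=bot.read_camera("side")
cv2.imwrite("pics/e.png",cv2.resize(c["img"][280:350,235:325,::-1],None,fx=8,fy=8,interpolation=2))
E
```

```text
t 2.6 p [ 480.5 -260.3    2.4] yaw 1.789 tilt [-5.e-04  2.e-04 -1.e+00] F [ 0.3 -0.1 -0.2] w 0.599
lin [0.1, -0.23, 0.09] tw [0.0, -0.0, 0.0]
```

View pics/e.png

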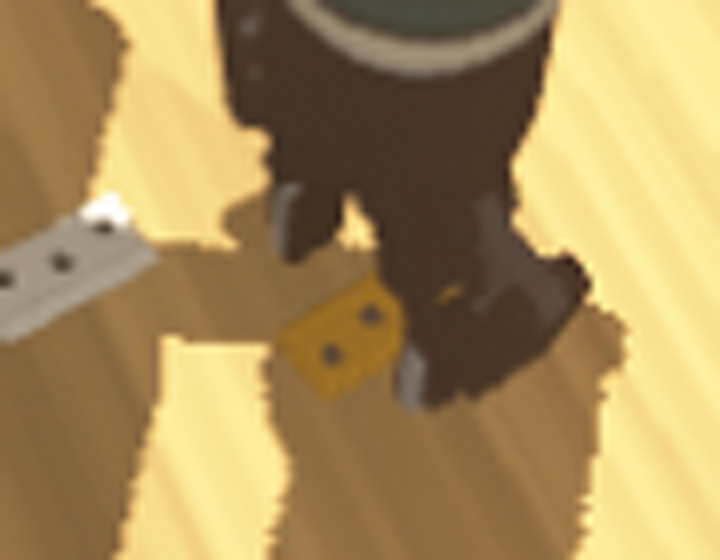

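Fingers straddle the brass hinge at crop (340,340). Closing now.

step_arm(twist=[[0, 0, 0], [0, 0, 0], [0, 0, 0], [0, 0, 0], [0, 0, 0]], linear=[[0.1, -0.2, 0.1], [0.1, -0.2, 0.1], [0.1, -0.2, 0.1], [0.1, -0.2, 0.1], [0.1, -0.2, 0.1]], jaw=[60, 15, 10, 10, 10])

```text
clock: 3.28
eef_pos: [480.5, -263.1, 2.8]
orientation: [0.001, -0.109, 0.994, -0.001]
ft_force: [-1.6, -0.1, 7.0]
gripper_width: 0.263
```

step_arm(twist=[[0, 0, 0], [0, 0, 0], [0, 0, 0], [0, 0, 0]], linear=[[0, 0, 0], [0, 0, -1], [0, 0, -5], [0, 0, -11]], jaw=[10, 10, 10, 10])

```text
clock: 3.78
eef_pos: [478.6, -261.7, 111.9]
orientation: [-0.001, -0.109, 0.994, 0.001]
ft_force: [0.9, -0.3, -1.6]
gripper_width: 0.258
```

```bash
python3 - <<'E'
import numpy as np
from plan import plan
a=1.281;c,s=np.cos(a),np.sin(a)
x,y=552-18.5*c,-16.7-18.5*s
print(x,y); plan((x,y,120,a),(x,y,13,a))
E
```

```text
546.7134945643858 -34.428588784198844
t 3.77 p [ 478.6 -261.7  111.9] yaw 1.789 tilt [-0.0031  0.0022 -1.    ] F [ 0.9 -0.3 -1.6] w 0.258
lin [-11.56, 20.72, -0.78] tw [0.002, -0.003, 0.508]
lin [-11.59, 20.69, 9.92] tw [0.002, -0.003, 0.508]
```

step_arm(twist=[[0, 0, 0.508], [0, 0, 0.508], [0, 0, 0.508], [0, 0, 0.508], [0, 0, 0.508]], linear=[[-11.6, 20.7, -0.8], [-11.6, 20.7, -0.8], [-11.6, 20.7, -0.8], [-11.6, 20.7, -0.8], [-11.6, 20.7, -0.8]], jaw=[10, 10, 10, 10, 10])

```text
clock: 4.4
eef_pos: [549.2, -31.3, 120.4]
orientation: [0.001, 0.142, 0.99, 0.0]
ft_force: [-0.3, -0.9, -1.0]
gripper_width: 0.264
```

```bash
python3 plan.py 546.7,-34.4,16,1.281;  python3 - <<'E'
from cell import bot
from h import *
c=bot.read_camera("side")
cv2.imwrite("pics/f.png",cv2.resize(c["img"][180:280,210:330,::-1],None,fx=6,fy=6,interpolation=2))
E
```

```text
t 4.4 p [549.2 -31.3 120.4] yaw 1.287 tilt [ 1.4e-03  8.0e-04 -1.0e+00] F [-0.3 -0.9 -1. ] w 0.264
lin [0.17, -0.38, 10.44] tw [0.001, 0.001, 0.006]
```

View pics/f.png

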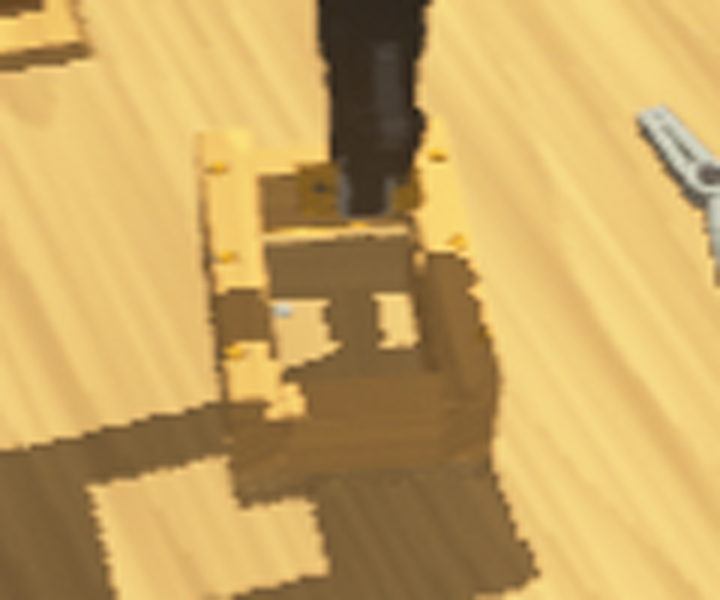

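step_arm(twist=[[0, 0, 0], [0, 0, 0], [0, 0, 0], [0, 0, 0], [0, 0, 0]], linear=[[0, -0.4, 0.5], [0, -0.4, 3], [0, -0.4, 6], [0, -0.4, 8], [0, -0.4, 9]], jaw=[10, 10, 10, 10, 10])

```text
clock: 5.08
eef_pos: [545.9, -41.0, 28.3]
orientation: [-0.001, 0.146, 0.989, -0.0]
ft_force: [-0.4, -1.3, -0.3]
gripper_width: 0.255
```

```bash
python3 plan.py 548.6,-35,15,1.281;  python3 - <<'E'
from cell import bot
from h import *
c=bot.read_camera("side")
cv2.imwrite("pics/g.png",cv2.resize(c["img"][180:280,210:330,::-1],None,fx=6,fy=6,interpolation=2))
E
```

```text
t 5.08 p [545.9 -41.   28.3] yaw 1.278 tilt [-2.4e-03  1.0e-04 -1.0e+00] F [-0.4 -1.3 -0.3] w 0.255
lin [-0.09, 0.66, 1.33] tw [-0.001, -0.002, -0.003]
```

View pics/g.png

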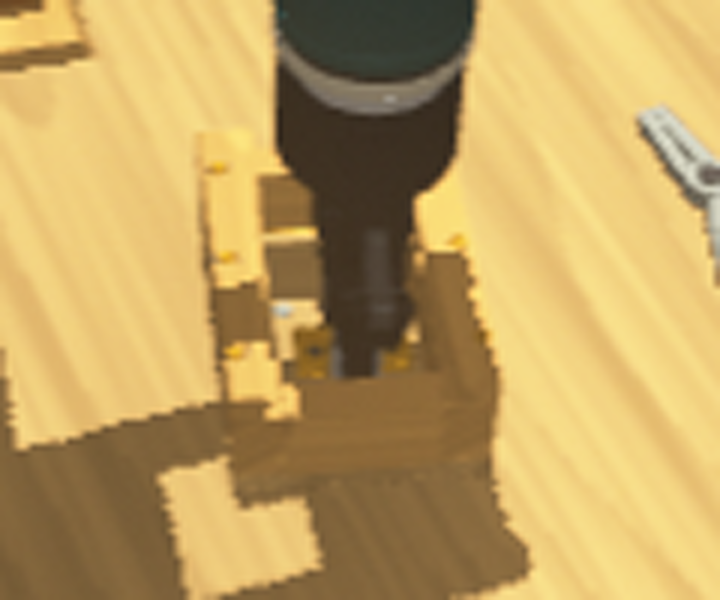

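step_arm(twist=[[0, 0, 0], [0, 0, 0], [0, 0, 0], [0, 0, 0]], linear=[[0, 0.4, 0.5], [0, 0.4, 1], [0, 0.4, 1.2], [0, 0.4, 1.2]], jaw=[10, 10, 10, 10])

```text
clock: 5.62
eef_pos: [548.4, -35.4, 17.7]
orientation: [0.0, 0.144, 0.99, -0.0]
ft_force: [0.8, 0.1, -1.0]
gripper_width: 0.257
```

```bash
python3 plan.py 548.6,-35,15,1.281
```

```text
t 5.62 p [548.4 -35.4  17.7] yaw 1.281 tilt [ 1.e-04 -1.e-04 -1.e+00] F [ 0.8  0.1 -1. ] w 0.257
lin [-0.01, 0.04, 0.27] tw [-0.0, 0.0, 0.0]
```

step_arm(twist=[[0, 0, 0], [0, 0, 0], [0, 0, 0], [0, 0, 0], [0, 0, 0]], linear=[[0, 0, 0.3], [0, 0, 0.4], [0, 0, 0.4], [0, 0, 0.4], [0, 0, 0.4]], jaw=[10, 10, 45, 45, 45])

```text
clock: 6.25
eef_pos: [548.5, -35.5, 13.7]
orientation: [0.0, 0.144, 0.99, -0.0]
ft_force: [-0.8, 0.2, 0.1]
gripper_width: 0.445
```

step_arm(twist=[[0, 0, 0], [0, 0, 0], [0, 0, 0], [0, 0, 0]], linear=[[0, 0, -1], [0, 0, -6], [0, 0, -12], [0, 0, -15]], jaw=[45, 45, 45, 45])

```text
clock: 6.75
eef_pos: [550.0, -35.7, 167.7]
orientation: [0.003, 0.144, 0.99, -0.0]
ft_force: [-0.3, -0.4, -1.0]
gripper_width: 0.45
```

```bash
python3 - <<'E'
import numpy as np
from plan import plan
a=1.41;c,s=np.cos(a),np.sin(a)
x,y=481.8-40*c,293.3-40*s
print(x,y); plan((x,y,130,a),(x,y,20,a))
from cell import bot
from h import *
c=bot.read_camera("side")
cv2.imwrite("pics/i.png",cv2.resize(c["img"][180:280,210:330,::-1],None,fx=6,fy=6,interpolation=2))
E
```

```text
475.3958275378068 253.815995959446
t 6.75 p [550.  -35.7 167.7] yaw 1.281 tilt [ 0.0051 -0.0011 -1.    ] F [-0.3 -0.4 -1. ] w 0.45
lin [15.44, 25.61, 3.7] tw [0.0, 0.005, -0.129]
lin [15.5, 25.61, 14.7] tw [0.0, 0.005, -0.129]
```

View pics/i.png

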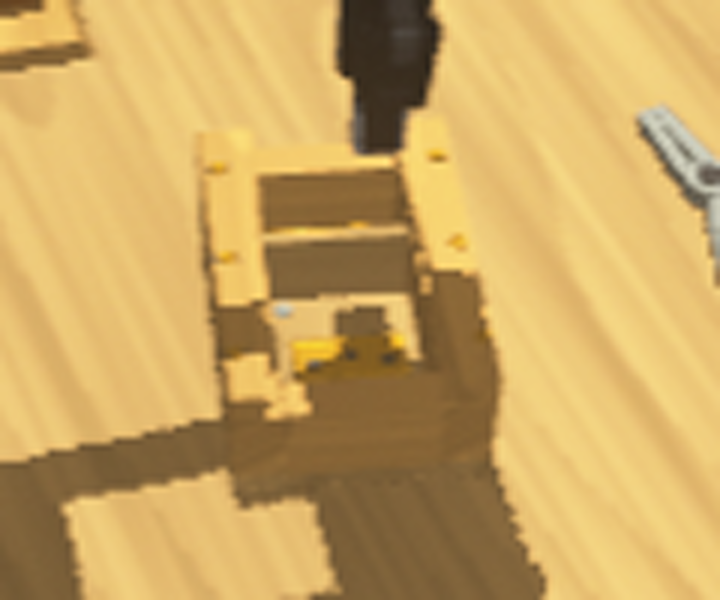

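The brass hinge lies flat in the large compartment at crop (350,355). Next is the lid.

step_arm(twist=[[0, 0, -0.13], [0, 0, -0.13], [0, 0, -0.13], [0, 0, -0.13], [0, 0, -0.13]], linear=[[15.4, 25.6, 3.7], [15.4, 25.6, 3.7], [15.4, 25.6, 3.7], [15.4, 25.6, 3.7], [15.4, 25.6, 3.7]], jaw=[55, 55, 55, 55, 55])

```text
clock: 7.42
eef_pos: [473.0, 256.0, 126.8]
orientation: [0.0, 0.079, 0.997, 0.0]
ft_force: [0.3, -0.2, -0.0]
gripper_width: 0.552
```

step_arm(twist=[[0, 0, 0], [0, 0, 0]], linear=[[0, 0, 0], [0, 0, 0]], jaw=[55, 55])

```text
clock: 7.68
eef_pos: [473.9, 253.6, 126.8]
orientation: [0.0, 0.079, 0.997, -0.0]
ft_force: [0.3, 0.7, 0.3]
gripper_width: 0.548
```

```bash
python3 plan.py 475.4,253.8,17,1.41
```

```text
t 7.67 p [473.9 253.6 126.8] yaw 1.412 tilt [ 2.e-04 -6.e-04 -1.e+00] F [0.3 0.7 0.3] w 0.548
lin [-0.14, 0.05, 10.98] tw [-0.001, 0.0, 0.002]
```

step_arm(twist=[[0, 0, 0], [0, 0, 0], [0, 0, 0], [0, 0, 0], [0, 0, 0]], linear=[[-0.1, 0, 4], [-0.1, 0, 8], [-0.1, 0, 10], [-0.1, 0, 10.8], [-0.1, 0, 10.8]], jaw=[55, 55, 55, 55, 55])

```text
clock: 8.3
eef_pos: [475.4, 252.8, 18.7]
orientation: [-0.0, 0.081, 0.997, -0.0]
ft_force: [-1.3, -1.2, -0.4]
gripper_width: 0.551
```

```bash
python3 plan.py 475.4,253.8,17,1.41;  python3 - <<'E'
from cell import bot
from h import *
c=bot.read_camera("side")
a=cv2.resize(c["img"][120:200,165:265,::-1],None,fx=6,fy=6,interpolation=2)
cv2.imwrite("pics/j.png",a)
E
```

```text
t 8.3 p [475.4 252.8  18.7] yaw 1.41 tilt [-2.e-04 -3.e-04 -1.e+00] F [-1.3 -1.2 -0.4] w 0.551
lin [0.02, 0.1, 0.17] tw [-0.0, -0.0, -0.0]
```

View pics/j.png

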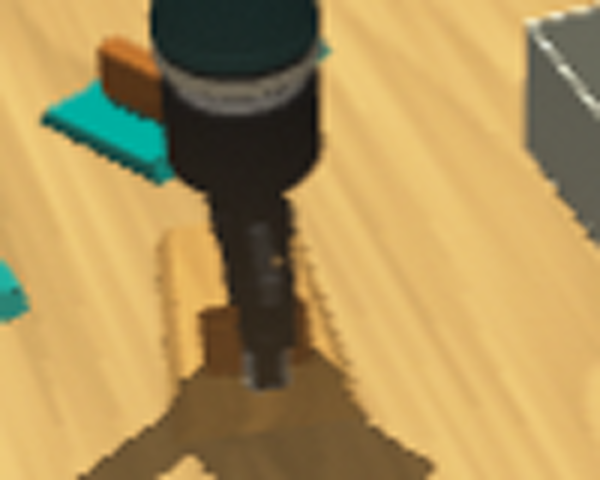

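step_arm(twist=[[0, 0, 0], [0, 0, 0], [0, 0, 0], [0, 0, 0], [0, 0, 0]], linear=[[0, 0.1, 0], [0, 0.1, 0], [0, 0.1, 0], [0, 0.1, 0], [0, 0.1, 0]], jaw=[30, 5, 5, 5, 5])

```text
clock: 8.98
eef_pos: [476.1, 255.2, 19.7]
orientation: [0.001, 0.08, 0.997, 0.0]
ft_force: [-0.5, -0.2, 6.6]
gripper_width: 0.2
```

step_arm(twist=[[0, 0, 0], [0, 0, 0]], linear=[[0, 0, 0], [0, 0, 0]], jaw=[5, 5])

```text
clock: 9.22
eef_pos: [476.1, 255.2, 19.7]
orientation: [0.001, 0.08, 0.997, 0.0]
ft_force: [0.0, -0.2, 5.9]
gripper_width: 0.199
```

```bash
python3 plan.py 475.4,253.8,17,1.41
```

```text
t 9.22 p [476.1 255.2  19.7] yaw 1.411 tilt [ 2.4e-03  7.0e-04 -1.0e+00] F [ 0.  -0.2  5.9] w 0.199
lin [0.05, -0.15, 0.27] tw [0.001, 0.002, 0.001]
```

step_arm(twist=[[0, 0, 0], [0, 0, 0], [0, 0, 0], [0, 0, 0], [0, 0, 0]], linear=[[0, 0, -1], [0, 0, -4], [0, 0, -8], [0, 0, -12], [0, 0, -13]], jaw=[5, 5, 5, 5, 5])

```text
clock: 9.85
eef_pos: [476.5, 255.4, 151.6]
orientation: [0.002, 0.08, 0.997, 0.001]
ft_force: [0.2, -0.2, -2.5]
gripper_width: 0.199
```

step_arm(twist=[[0, 0, 0], [0, 0, 0]], linear=[[0, 0, 0], [0, 0, 0]], jaw=[5, 5])

```text
clock: 10.1
eef_pos: [473.9, 254.2, 147.2]
orientation: [-0.001, 0.08, 0.997, -0.001]
ft_force: [0.4, 0.7, -0.9]
gripper_width: 0.195
```

```bash
python3 - <<'E'
import numpy as np
from plan import plan
a=1.281;c,s=np.cos(a),np.sin(a)
def B(x,y=0): return 552+x*c-y*s,-16.7+x*s+y*c
print(B(-225)); plan((*B(-225),150,a))
from cell import bot
from h import *
for n,(x,y,w,h) in dict(side=(150,70,120,100),top=(140,160,120,90)).items():
    C=bot.read_camera(n)
    cv2.imwrite(f"pics/k{n}.png",cv2.resize(C["img"][y:y+h,x:x+w,::-1],None,fx=6,fy=6,interpolation=2))
E
```

```text
(np.float64(487.70466362090787), np.float64(-232.31797169971566))
t 10.1 p [473.9 254.2 147.2] yaw 1.411 tilt [-0.0027 -0.0011 -1.    ] F [ 0.4  0.7 -0.9] w 0.195
lin [-9.11, -47.81, -0.23] tw [-0.002, -0.002, 0.13]
```

View pics/kside.png

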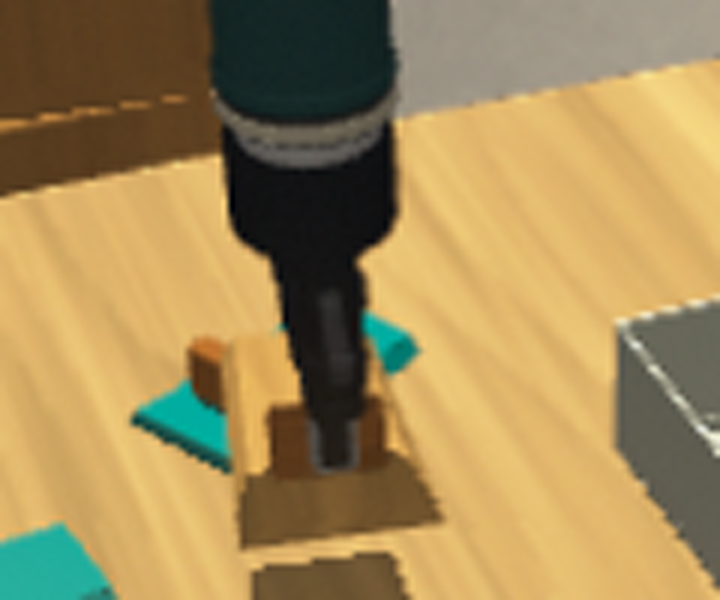

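View pics/ktop.png

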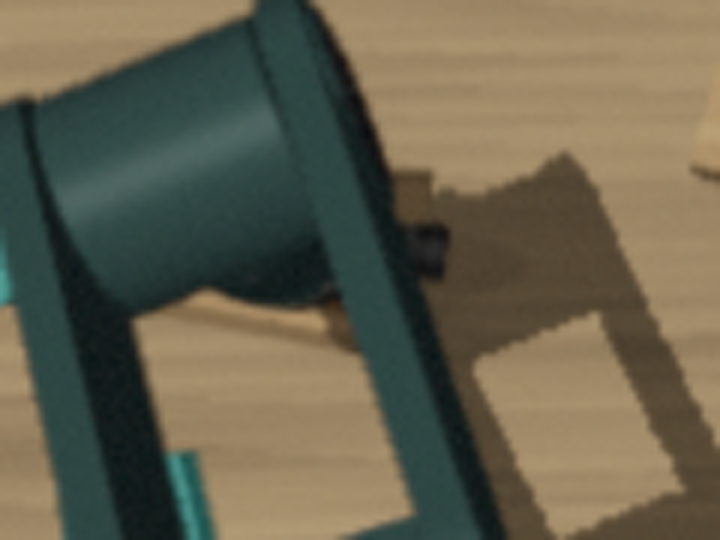

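Side view: the lid is held level, pull at crop (325,440). Carry it over to the mouth side.

step_arm(twist=[[0, 0, 0.03], [0, 0, 0.05], [0, 0, 0.08], [0, 0, 0.1], [0, 0, 0.13]], linear=[[-0.9, -4.5, 0], [-2, -10, 0], [-3, -16, 0], [-4.2, -22, 0], [-5.3, -28, 0]], jaw=[5, 5, 5, 5, 5])

```text
clock: 10.82
eef_pos: [482.3, -32.0, 147.7]
orientation: [-0.001, 0.145, 0.989, 0.0]
ft_force: [1.2, 0.0, -1.6]
gripper_width: 0.198
```

step_arm(twist=[[0, 0, 0], [0, 0, 0], [0, 0, 0], [0, 0, 0], [0, 0, 0]], linear=[[0, -5, 0], [0, -10, 0], [0, -15, 0], [0, -18, 0], [0, -18, 0]], jaw=[5, 5, 5, 5, 5])

```text
clock: 11.45
eef_pos: [430.7, -204.3, 147.8]
orientation: [-0.001, 0.146, 0.989, 0.0]
ft_force: [0.3, 0.2, -2.3]
gripper_width: 0.2
```

step_arm(twist=[[0, 0, 0], [0, 0, 0]], linear=[[0, 0, 0], [0, 0, 0]], jaw=[5, 5])

```text
clock: 11.7
eef_pos: [431.4, -201.5, 148.2]
orientation: [-0.0, 0.144, 0.99, 0.0]
ft_force: [0.5, -1.2, -1.0]
gripper_width: 0.195
```

```bash
python3 plan.py 487.7,-232.3,75,1.281 
```

```text
t 11.7 p [ 431.4 -201.5  148.2] yaw 1.282 tilt [-8.e-04  7.e-04 -1.e+00] F [ 0.5 -1.2 -1. ] w 0.195
lin [-6.28, -1.35, 7.32] tw [0.0, -0.001, 0.001]
```

step_arm(twist=[[0, 0, 0], [0, 0, 0], [0, 0, 0], [0, 0, 0], [0, 0, 0]], linear=[[-3, -0.7, 0], [-6.3, -1.4, 1], [-6.3, -1.4, 4], [-6.3, -1.4, 6.5], [-6.3, -1.4, 7]], jaw=[5, 5, 5, 5, 5])

```text
clock: 12.32
eef_pos: [486.8, -232.3, 77.0]
orientation: [-0.002, 0.144, 0.99, 0.001]
ft_force: [-0.6, -0.0, -1.1]
gripper_width: 0.196
```

step_arm(twist=[[0, 0, 0], [0, 0, 0], [0, 0, 0]], linear=[[0, 0, 0], [0, 0, 0], [0, 0, 0]], jaw=[5, 5, 5])

```text
clock: 12.7
eef_pos: [488.4, -234.4, 79.6]
orientation: [0.001, 0.144, 0.99, -0.0]
ft_force: [-0.8, 0.7, -1.4]
gripper_width: 0.197
```

```bash
python3 - <<'E'
import numpy as np
from plan import plan
a=1.281;c,s=np.cos(a),np.sin(a)
def B(x,y=0): return 552+x*c-y*s,-16.7+x*s+y*c
plan((*B(-225),74,a),(*B(-150),74,a))
from cell import bot
from h import *
import pickle
d={}
for n,(x,y,w,h) in dict(side=(200,180,130,100),top=(250,145,130,90)).items():
    C=bot.read_camera(n);d[n]=C
    cv2.imwrite(f"pics/l{n}.png",cv2.resize(C["img"][y:y+h,x:x+w,::-1],None,fx=6,fy=6,interpolation=2))
pickle.dump(d,open("c1.pkl","wb"))
E
```

```text
t 12.7 p [ 488.4 -234.4   79.6] yaw 1.281 tilt [ 0.0015 -0.0011 -1.    ] F [-0.8  0.7 -1.4] w 0.197
lin [0.13, 0.18, 0.56] tw [-0.001, 0.002, 0.0]
lin [0.13, 7.68, 0.55] tw [-0.001, 0.002, 0.0]
```

View pics/lside.png

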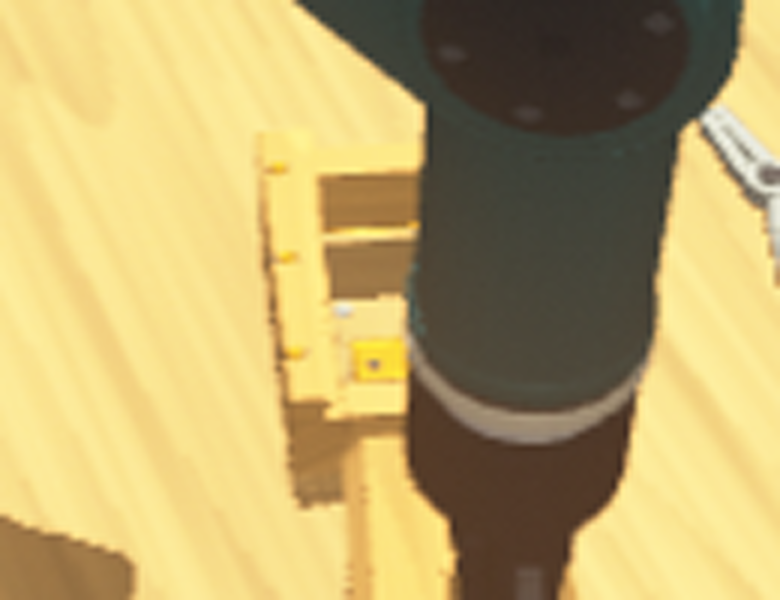

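View pics/ltop.png

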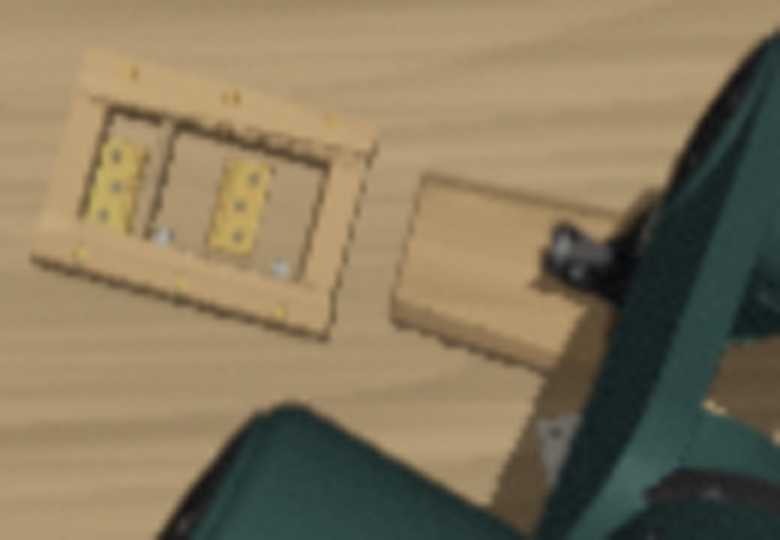

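```bash
python3 - <<'E'
from fit import *
d=pickle.load(open("c1.pkl","rb"))
C=d["top"]
im=C["img"][165:215,310:350,::-1]
cv2.imwrite("pics/m.png",cv2.resize(C["img"][155:215,290:360,::-1],None,fx=11,fy=11,interpolation=2))
a=1.286;c,s=np.cos(a),np.sin(a)
def tob(P,o): v=P[:,:2]-o; return np.c_[v@[c,s],v@[-s,c]]
px=cv((250,145),6,[(425,172),(395,298)])
o=np.array([551,-15.5])  # top-only box fit
print(tob(onz(C,px,72),o))
E
```

```text
[[-108.54405573  -37.91303178]
 [-109.04169228   30.67543978]]
```

View pics/m.png

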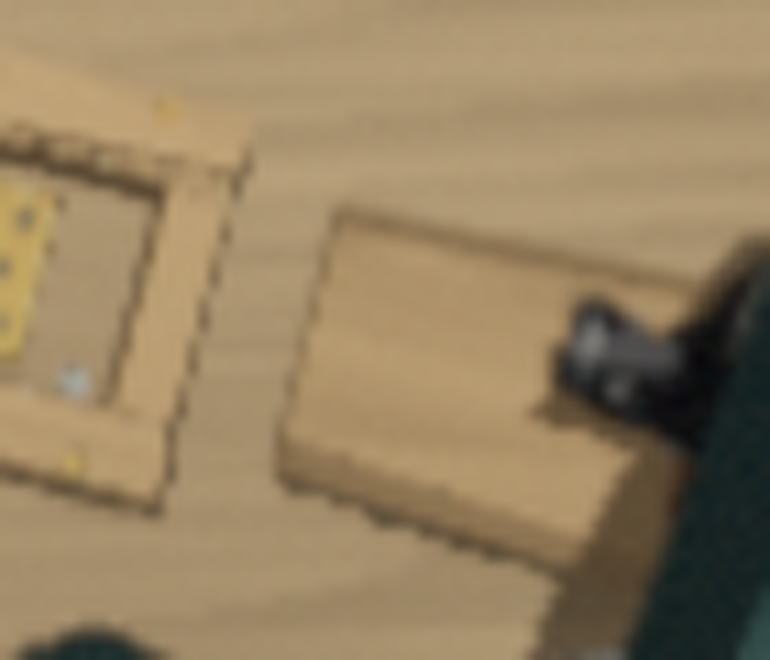

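```bash
python3 - <<'E'
from fit import *
d=pickle.load(open("c1.pkl","rb"))
C=d["top"]
a=1.286;c,s=np.cos(a),np.sin(a)
def tob(P,o): v=P[:,:2]-o; return np.c_[v@[c,s],v@[-s,c]].round(1)
o=np.array([551,-15.5])
f=lambda l:cv((290,155),11,l)
print("lid top",tob(onz(C,f([(338,225),(284,437)]),72),o))
print("lid bot",tob(onz(C,f([(343,208),(284,485)]),60),o))
print("lid side edges upper bevel", tob(onz(C,f([(343,208),(690,280)]),60),o), "lower",tob(onz(C,f([(284,485),(555,572)]),60),o))
print("mouth outer63",tob(onz(C,f([(250,140),(160,503)]),63),o))
print("ledge edge",tob(onz(C,f([(228,185),(175,430)]),50),o))
print("compart", tob(onz(C,f([(165,190),(115,400)]),50),o))
E
```

```text
lid top [[-109.4  -32.4]
 [-108.9   30.8]]
lid bot [[-111.   -39.6]
 [-113.5   42.7]]
lid side edges upper bevel [[-111.   -39.6]
 [-213.9  -44.9]] lower [[-113.5   42.7]
 [-195.4   47.4]]
mouth outer63 [[-79.9 -51.5]
 [-79.9  57.1]]
ledge edge [[-78.  -39.4]
 [-80.2  34.1]]
compart [[-60.5 -33.3]
 [-61.2  30. ]]
```

Top view: lid nose centre sits within about 2 mm of the ways' centre line and parallel to it; hinge and mate are both visible in the box. Lower, then insert.

step_arm(twist=[[0, 0, 0], [0, 0, 0], [0, 0, 0]], linear=[[0, 0.1, 0.6], [0, 0.1, 0.6], [0, 0.1, 0.6]], jaw=[5, 5, 5])

```text
clock: 13.18
eef_pos: [487.9, -233.1, 72.4]
orientation: [-0.0, 0.144, 0.99, 0.0]
ft_force: [0.6, 0.5, -1.9]
gripper_width: 0.202
```

step_arm(twist=[[0, 0, 0], [0, 0, 0]], linear=[[0, 0, 0], [0, 0, 0]], jaw=[5, 5])

```text
clock: 13.42
eef_pos: [488.1, -233.2, 72.7]
orientation: [0.0, 0.144, 0.99, -0.0]
ft_force: [-0.6, -0.8, -1.4]
gripper_width: 0.199
```

```bash
python3 - <<'E'
import numpy as np
from plan import plan
a=1.281;c,s=np.cos(a),np.sin(a)
def B(x,y=0): return 552+x*c-y*s,-16.7+x*s+y*c
plan((*B(-225),72,a),(*B(-165),72,a))
E
```

```text
t 13.43 p [ 488.1 -233.2   72.7] yaw 1.281 tilt [ 1.e-04 -2.e-04 -1.e+00] F [-0.6 -0.8 -1.4] w 0.199
lin [0.07, 0.07, 0.07] tw [-0.0, 0.0, -0.0]
lin [0.07, 6.07, 0.07] tw [-0.0, 0.0, -0.0]
```

step_arm(twist=[[0, 0, 0], [0, 0, 0], [0, 0, 0], [0, 0, 0], [0, 0, 0]], linear=[[0, 1.5, 0], [0, 3, 0], [0, 4.5, 0], [0, 5.5, 0], [0, 6, 0]], jaw=[5, 5, 5, 5, 5])

```text
clock: 14.05
eef_pos: [505.4, -174.7, 72.6]
orientation: [-0.0, 0.144, 0.99, -0.0]
ft_force: [0.7, -0.1, -1.3]
gripper_width: 0.199
```

step_arm(twist=[[0, 0, 0], [0, 0, 0], [0, 0, 0], [0, 0, 0], [0, 0, 0]], linear=[[0, 1, 0], [0, 2, 0], [0, 3, 0], [0, 3.5, 0], [0, 3.5, 0]], jaw=[5, 5, 5, 5, 5])

```text
clock: 14.68
eef_pos: [515.3, -141.7, 72.6]
orientation: [-0.0, 0.144, 0.99, -0.0]
ft_force: [-0.6, 0.1, -1.7]
gripper_width: 0.201
```

```bash
python3 - <<'E'
import numpy as np
from plan import plan
a=1.281;c,s=np.cos(a),np.sin(a)
def B(x,y=0): return 552+x*c-y*s,-16.7+x*s+y*c
plan((*B(-105),72,a))
from cell import bot
from h import *
import pickle
d={}
for n,(x,y,w,h) in dict(side=(200,180,130,100),top=(250,145,130,90)).items():
    C=bot.read_camera(n);d[n]=C
    cv2.imwrite(f"pics/n{n}.png",cv2.resize(C["img"][y:y+h,x:x+w,::-1],None,fx=6,fy=6,interpolation=2))
pickle.dump(d,open("c2.pkl","wb"))
E
```

```text
t 14.68 p [ 515.3 -141.7   72.6] yaw 1.282 tilt [-1.e-04 -1.e-04 -1.e+00] F [-0.6  0.1 -1.7] w 0.201
lin [0.05, 2.53, 0.06] tw [-0.0, -0.0, 0.001]
```

View pics/ntop.png

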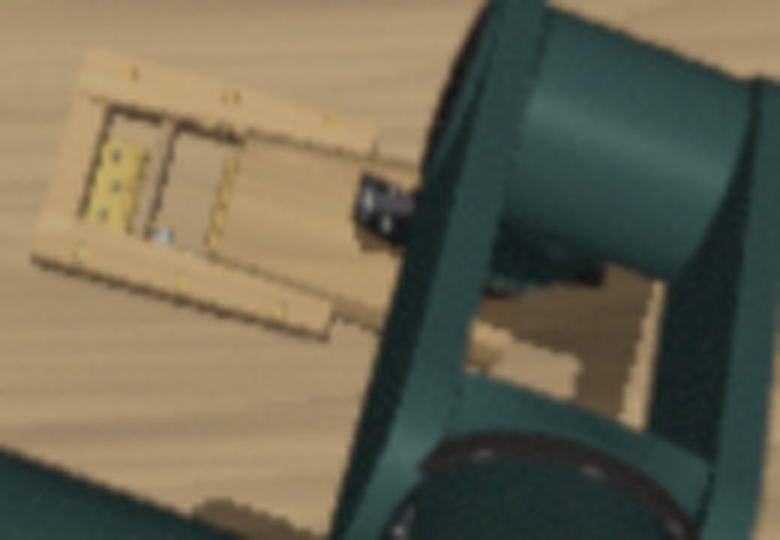

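View pics/nside.png

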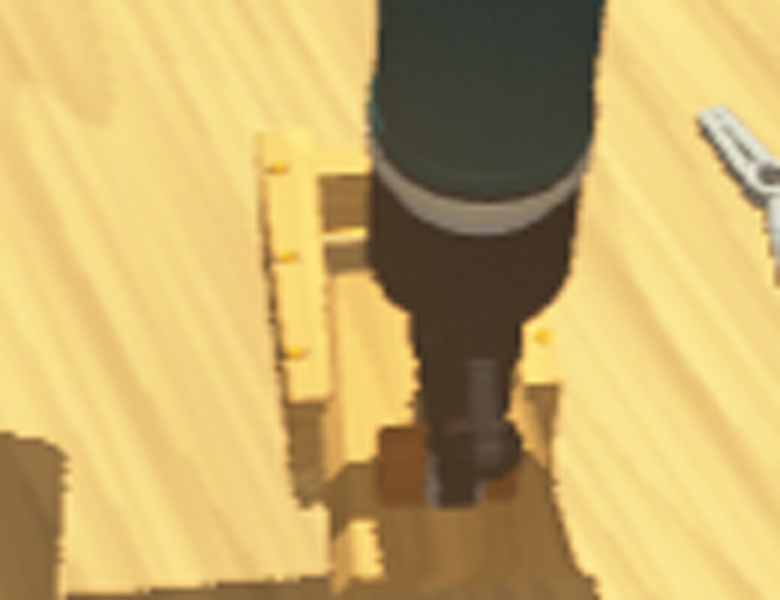

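The nose is in the ways, centred, over the hinge at top crop (230,200). Continue 3 cm, then lower to contact.

step_arm(twist=[[0, 0, 0], [0, 0, 0], [0, 0, 0], [0, 0, 0], [0, 0, 0]], linear=[[0, 0.8, 0], [0, 1.6, 0], [0, 2.4, 0], [0, 3, 0], [0, 3, 0]], jaw=[5, 5, 5, 5, 5])

```text
clock: 15.4
eef_pos: [523.9, -112.8, 72.6]
orientation: [-0.0, 0.144, 0.99, -0.0]
ft_force: [-0.3, -1.0, -1.7]
gripper_width: 0.199
```

step_arm(twist=[[0, 0, 0], [0, 0, 0]], linear=[[0, 0, 0.1], [0, 0, 0.2]], jaw=[5, 5])

```text
clock: 15.65
eef_pos: [523.8, -113.5, 70.5]
orientation: [-0.0, 0.144, 0.99, -0.0]
ft_force: [0.3, -0.6, -0.5]
gripper_width: 0.203
```

step_arm(twist=[[0, 0, 0], [0, 0, 0]], linear=[[0, 0, 0.05], [0, 0, 0.05]], jaw=[5, 5])

```text
clock: 15.9
eef_pos: [523.7, -113.5, 70.0]
orientation: [-0.0, 0.144, 0.99, -0.0]
ft_force: [-0.6, 0.2, -1.4]
gripper_width: 0.196
```

step_arm(twist=[[0, 0, 0], [0, 0, 0], [0, 0, 0]], linear=[[0, 0, 0.05], [0, 0, 0.1], [0, 0, 0.1]], jaw=[5, 5, 5])

```text
clock: 16.27
eef_pos: [523.8, -113.5, 69.7]
orientation: [0.0, 0.144, 0.99, -0.0]
ft_force: [-2.0, -0.4, 5.5]
gripper_width: 0.201
```

step_arm(twist=[[0, 0, 0], [0, 0, 0]], linear=[[0, 0, 0.05], [0, 0, 0.05]], jaw=[5, 5])

```text
clock: 16.52
eef_pos: [523.8, -113.5, 69.7]
orientation: [0.0, 0.144, 0.99, -0.0]
ft_force: [-3.6, -0.2, 11.1]
gripper_width: 0.198
```

step_arm(twist=[[0, 0, 0], [0, 0, 0], [0, 0, 0], [0, 0, 0], [0, 0, 0]], linear=[[0, 0, -0.1], [0, 0, -0.1], [0, 0, -0.1], [0, 0, -0.1], [0, 0, -0.1]], jaw=[5, 5, 50, 55, 55])

```text
clock: 17.15
eef_pos: [523.8, -113.3, 69.5]
orientation: [-0.0, 0.144, 0.99, -0.0]
ft_force: [0.9, 0.0, -0.4]
gripper_width: 0.549
```

step_arm(twist=[[0, 0, 0], [0, 0, 0], [0, 0, 0], [0, 0, 0], [0, 0, 0]], linear=[[0, 0, -1.5], [0, 0, -5], [0, 0, -6], [0, -4, -6], [0, -8, -6]], jaw=[55, 55, 55, 30, 0])

```text
clock: 17.77
eef_pos: [500.9, -190.5, 130.1]
orientation: [0.0, 0.144, 0.99, -0.0]
ft_force: [0.7, 0.2, -0.1]
gripper_width: 0.133
```

step_arm(twist=[[0, 0, 0], [0, 0, 0], [0, 0, 0]], linear=[[0, 0, 0], [0, 0, 0], [0, 0, 0]], jaw=[0, 0, 0])

```text
clock: 18.15
eef_pos: [501.0, -189.1, 129.5]
orientation: [-0.0, 0.144, 0.99, 0.0]
ft_force: [0.3, -0.8, -0.2]
gripper_width: 0.0
```

```bash
python3 - <<'E'
import numpy as np
from plan import plan
a=1.281;c,s=np.cos(a),np.sin(a)
def B(x,y=0): return 552+x*c-y*s,-16.7+x*s+y*c
plan((*B(-175),54,a))
from cell import bot
from h import *
import pickle
d={}
for n,(x,y,w,h) in dict(side=(200,180,130,100),top=(250,145,130,90)).items():
    C=bot.read_camera(n);d[n]=C
    cv2.imwrite(f"pics/o{n}.png",cv2.resize(C["img"][y:y+h,x:x+w,::-1],None,fx=6,fy=6,interpolation=2))
pickle.dump(d,open("c3.pkl","wb"))
E
```

```text
t 18.15 p [ 501.  -189.1  129.5] yaw 1.282 tilt [-3.e-04  4.e-04 -1.e+00] F [ 0.3 -0.8 -0.2] w 0.0
lin [0.03, 0.47, 7.55] tw [0.0, -0.0, 0.001]
```

View pics/otop.png

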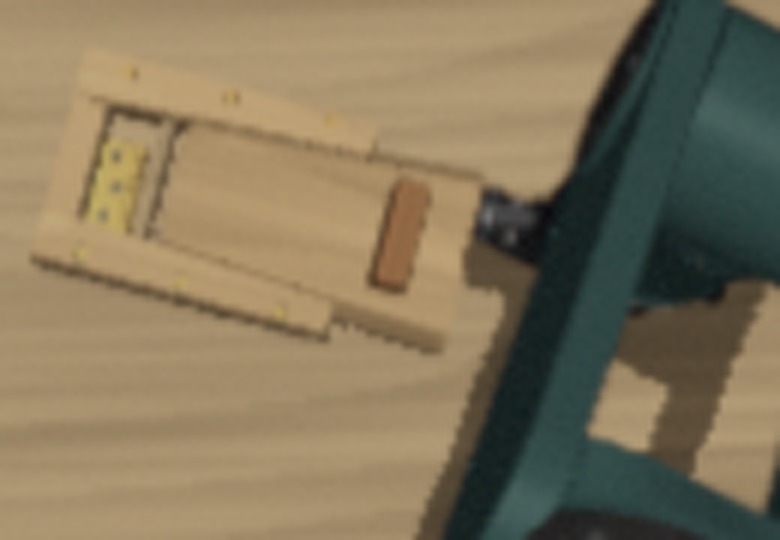

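View pics/oside.png

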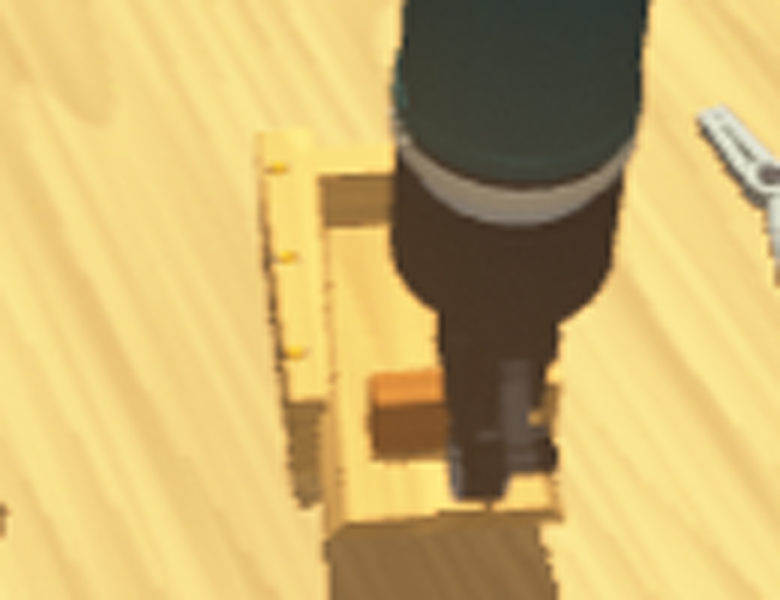

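The lid rests flat in the ways, tail overhanging the mouth; the shut fingers are behind the tail. Descend and push low on the end face.

step_arm(twist=[[0, 0, 0], [0, 0, 0], [0, 0, 0], [0, 0, 0], [0, 0, 0]], linear=[[0, 0, 4], [0, 0, 7], [0, 0, 7.4], [0, 0, 7.4], [0, 1, 7.4]], jaw=[0, 0, 0, 0, 0])

```text
clock: 18.88
eef_pos: [505.0, -180.9, 56.8]
orientation: [0.001, 0.145, 0.989, -0.0]
ft_force: [-0.2, -0.2, -0.2]
gripper_width: 0.0
```

step_arm(twist=[[0, 0, 0], [0, 0, 0], [0, 0, 0], [0, 0, 0], [0, 0, 0]], linear=[[0, 0.5, 0], [0, 1, 0], [0, 1.5, 0], [0, 2, 0], [0, 2.5, 0]], jaw=[0, 0, 0, 0, 0])

```text
clock: 19.5
eef_pos: [511.0, -156.2, 55.6]
orientation: [-0.0, 0.144, 0.99, -0.0]
ft_force: [0.5, -1.4, 0.4]
gripper_width: 0.004
```

step_arm(twist=[[0, 0, 0], [0, 0, 0], [0, 0, 0], [0, 0, 0], [0, 0, 0]], linear=[[0, 0.4, 0], [0, 0.8, 0], [0, 1.2, 0], [0, 1.6, 0], [0, 2, 0]], jaw=[0, 0, 0, 0, 0])

```text
clock: 20.12
eef_pos: [516.7, -137.0, 55.6]
orientation: [-0.0, 0.144, 0.99, -0.0]
ft_force: [-0.2, -1.2, 0.0]
gripper_width: -0.002
```

```bash
python3 - <<'E'
import numpy as np
from plan import plan
a=1.281;c,s=np.cos(a),np.sin(a)
def B(x,y=0): return 552+x*c-y*s,-16.7+x*s+y*c
plan((*B(-80),54,a))
from cell import bot
from h import *
import pickle
d={}
for n,(x,y,w,h) in dict(side=(200,180,130,100),top=(250,145,130,90)).items():
    C=bot.read_camera(n);d[n]=C
    cv2.imwrite(f"pics/p{n}.png",cv2.resize(C["img"][y:y+h,x:x+w,::-1],None,fx=6,fy=6,interpolation=2))
pickle.dump(d,open("c4.pkl","wb"))
E
```

```text
t 20.12 p [ 516.7 -137.    55.6] yaw 1.281 tilt [-1.e-04 -1.e-04 -1.e+00] F [-0.2 -1.2  0. ] w -0.002
lin [0.06, 4.54, 0.16] tw [-0.0, -0.0, 0.0]
```

View pics/ptop.png

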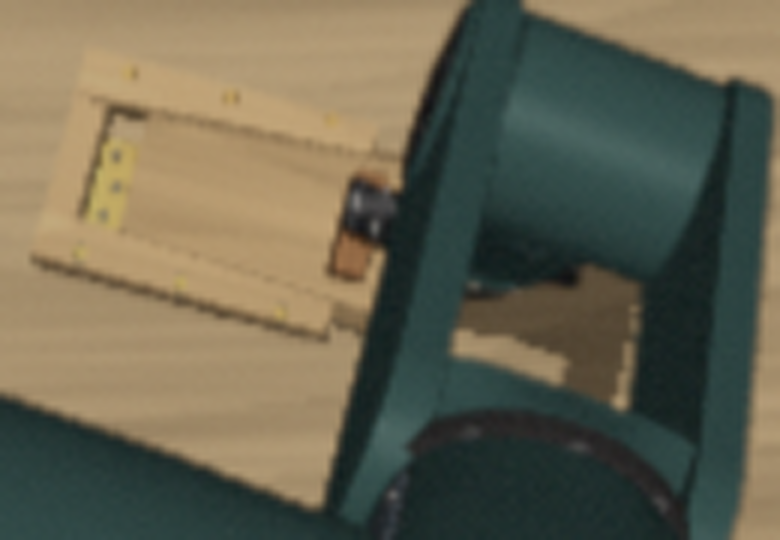

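step_arm(twist=[[0, 0, 0], [0, 0, 0], [0, 0, 0], [0, 0, 0], [0, 0, 0]], linear=[[0, 0.3, 0], [0, 0.6, 0], [0, 0.9, 0], [0, 1, 0], [0, 1.1, 0]], jaw=[0, 0, 0, 0, 0])

```text
clock: 20.85
eef_pos: [519.8, -126.7, 55.6]
orientation: [-0.0, 0.144, 0.99, -0.0]
ft_force: [0.1, -0.1, 1.0]
gripper_width: -0.001
```

step_arm(twist=[[0, 0, 0], [0, 0, 0], [0, 0, 0], [0, 0, 0]], linear=[[0, 0.1, 0], [0, 0.2, 0], [0, 0.3, 0], [0, 0.4, 0]], jaw=[0, 0, 0, 0])

```text
clock: 21.35
eef_pos: [520.9, -122.9, 55.6]
orientation: [-0.0, 0.144, 0.99, -0.0]
ft_force: [0.2, -0.0, -0.3]
gripper_width: 0.003
```

step_arm(twist=[[0, 0, 0], [0, 0, 0], [0, 0, 0]], linear=[[0, 0.1, 0], [0, 0.2, 0], [0, 0.3, 0]], jaw=[0, 0, 0])

```text
clock: 21.72
eef_pos: [521.8, -120.0, 55.6]
orientation: [-0.0, 0.144, 0.99, -0.0]
ft_force: [-0.3, -1.1, 0.1]
gripper_width: 0.003
```

step_arm(twist=[[0, 0, 0], [0, 0, 0]], linear=[[0, 0.1, 0], [0, 0.2, 0]], jaw=[0, 0])

```text
clock: 21.98
eef_pos: [522.3, -118.1, 55.6]
orientation: [-0.0, 0.144, 0.99, -0.0]
ft_force: [1.0, -1.1, -0.5]
gripper_width: -0.001
```

step_arm(twist=[[0, 0, 0], [0, 0, 0]], linear=[[0, 0.1, 0], [0, 0.2, 0]], jaw=[0, 0])

```text
clock: 22.22
eef_pos: [522.9, -116.1, 55.6]
orientation: [-0.0, 0.144, 0.99, -0.0]
ft_force: [-0.3, -0.1, 0.1]
gripper_width: -0.003
```

step_arm(twist=[[0, 0, 0], [0, 0, 0]], linear=[[0, 0.1, 0], [0, 0.2, 0]], jaw=[0, 0])

```text
clock: 22.48
eef_pos: [523.5, -114.2, 55.6]
orientation: [-0.0, 0.144, 0.99, -0.0]
ft_force: [-0.5, -0.8, 0.2]
gripper_width: -0.002
```

step_arm(twist=[[0, 0, 0], [0, 0, 0]], linear=[[0, 0.1, 0], [0, 0.2, 0]], jaw=[0, 0])

```text
clock: 22.72
eef_pos: [524.1, -112.3, 55.6]
orientation: [0.0, 0.144, 0.99, -0.0]
ft_force: [-0.3, -0.4, -0.6]
gripper_width: -0.001
```

step_arm(twist=[[0, 0, 0], [0, 0, 0]], linear=[[0, 0.1, 0], [0, 0.2, 0]], jaw=[0, 0])

```text
clock: 22.98
eef_pos: [524.7, -110.4, 55.6]
orientation: [-0.0, 0.144, 0.99, -0.0]
ft_force: [-0.3, -0.6, 0.5]
gripper_width: -0.004
```

step_arm(twist=[[0, 0, 0], [0, 0, 0]], linear=[[0, 0.1, 0], [0, 0.2, 0]], jaw=[0, 0])

```text
clock: 23.22
eef_pos: [525.3, -108.5, 55.6]
orientation: [0.0, 0.144, 0.99, -0.0]
ft_force: [-0.3, -0.6, 0.6]
gripper_width: 0.002
```

step_arm(twist=[[0, 0, 0], [0, 0, 0]], linear=[[0, 0.1, 0], [0, 0.2, 0]], jaw=[0, 0])

```text
clock: 23.48
eef_pos: [525.8, -106.6, 55.6]
orientation: [-0.0, 0.144, 0.99, -0.0]
ft_force: [-0.7, -0.8, 0.0]
gripper_width: 0.001
```

```bash
python3 - <<'E'
from cell import bot
from h import *
for n,(x,y,w,h) in dict(side=(200,180,130,100),top=(250,145,130,90)).items():
    C=bot.read_camera(n)
    cv2.imwrite(f"pics/q{n}.png",cv2.resize(C["img"][y:y+h,x:x+w,::-1],None,fx=6,fy=6,interpolation=2))
E
```

```text
(no output)
```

View pics/qtop.png

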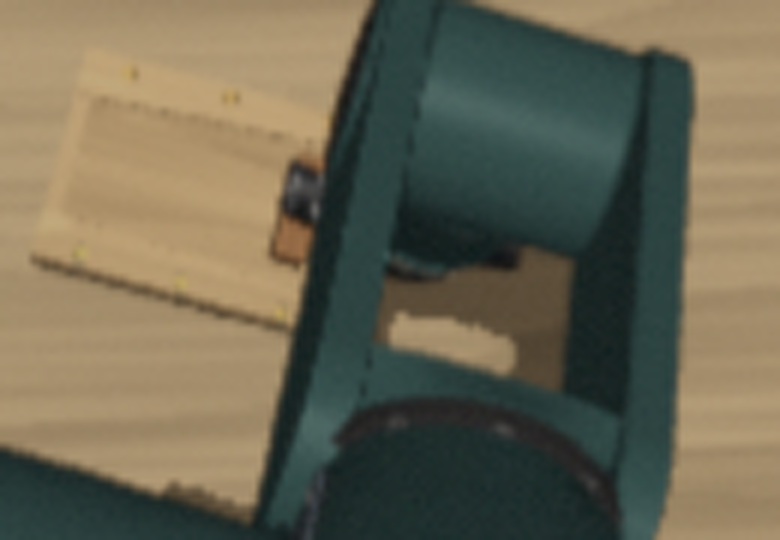

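step_arm(twist=[[0, 0, 0], [0, 0, 0]], linear=[[0, 0.1, 0], [0, 0.2, 0]], jaw=[0, 0])

```text
clock: 23.82
eef_pos: [526.4, -104.7, 55.6]
orientation: [-0.0, 0.144, 0.99, -0.0]
ft_force: [0.3, -1.3, 0.3]
gripper_width: 0.001
```

step_arm(twist=[[0, 0, 0], [0, 0, 0]], linear=[[0, 0.1, 0], [0, 0.2, 0]], jaw=[0, 0])

```text
clock: 24.08
eef_pos: [527.0, -102.8, 55.6]
orientation: [-0.0, 0.144, 0.99, -0.0]
ft_force: [0.1, -0.3, -0.4]
gripper_width: 0.003
```

step_arm(twist=[[0, 0, 0], [0, 0, 0]], linear=[[0, 0.1, 0], [0, 0.2, 0]], jaw=[0, 0])

```text
clock: 24.32
eef_pos: [527.5, -100.8, 55.6]
orientation: [-0.0, 0.144, 0.99, -0.0]
ft_force: [-0.1, -1.7, 0.1]
gripper_width: -0.003
```

step_arm(twist=[[0, 0, 0], [0, 0, 0]], linear=[[0, 0.1, 0], [0, 0.2, 0]], jaw=[0, 0])

```text
clock: 24.58
eef_pos: [528.1, -98.9, 55.6]
orientation: [-0.0, 0.144, 0.99, -0.0]
ft_force: [-0.8, -1.3, -0.7]
gripper_width: -0.002
```

step_arm(twist=[[0, 0, 0], [0, 0, 0]], linear=[[0, 0.1, 0], [0, 0.2, 0]], jaw=[0, 0])

```text
clock: 24.82
eef_pos: [528.7, -97.0, 55.6]
orientation: [-0.0, 0.144, 0.99, -0.0]
ft_force: [0.0, -0.6, 0.6]
gripper_width: 0.002
```

step_arm(twist=[[0, 0, 0], [0, 0, 0]], linear=[[0, 0.1, 0], [0, 0.2, 0]], jaw=[0, 0])

```text
clock: 25.08
eef_pos: [529.3, -95.1, 55.6]
orientation: [-0.0, 0.144, 0.99, -0.0]
ft_force: [-0.6, -0.6, 0.7]
gripper_width: -0.002
```

step_arm(twist=[[0, 0, 0], [0, 0, 0]], linear=[[0, 0.1, 0], [0, 0.2, 0]], jaw=[0, 0])

```text
clock: 25.32
eef_pos: [529.8, -93.2, 55.6]
orientation: [0.0, 0.144, 0.99, -0.0]
ft_force: [0.1, -0.5, 0.8]
gripper_width: -0.001
```

```bash
python3 - <<'E'
from cell import bot
from h import *
for n,(x,y,w,h) in dict(side=(200,180,130,100),top=(250,145,130,90)).items():
    C=bot.read_camera(n)
    cv2.imwrite(f"pics/r{n}.png",cv2.resize(C["img"][y:y+h,x:x+w,::-1],None,fx=6,fy=6,interpolation=2))
E
```

```text
(no output)
```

View pics/rtop.png

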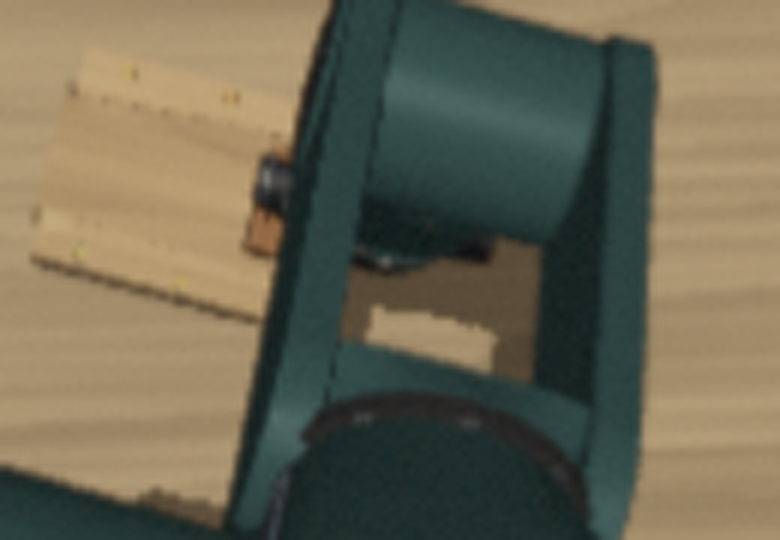

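View pics/rside.png

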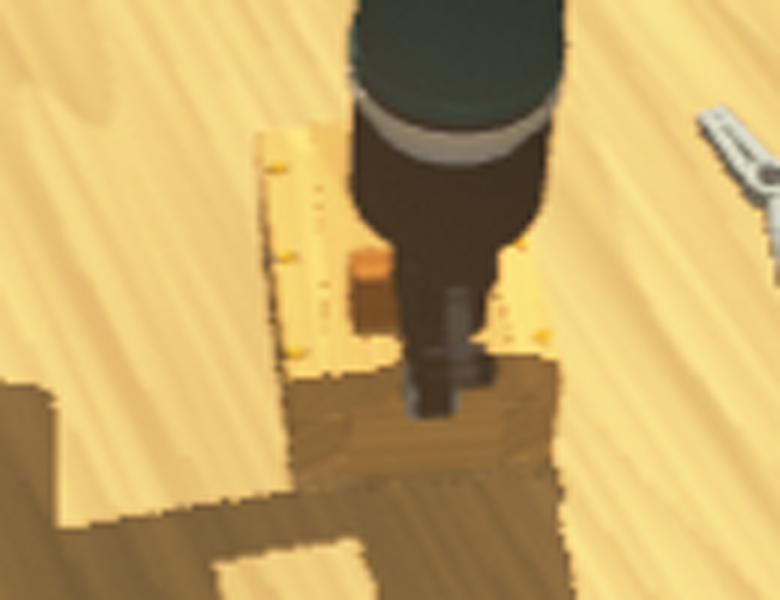

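Nose is about flush with the narrow end; still sliding freely, within the stated range. Continue.

step_arm(twist=[[0, 0, 0], [0, 0, 0]], linear=[[0, 0.1, 0], [0, 0.2, 0]], jaw=[0, 0])

```text
clock: 25.68
eef_pos: [530.5, -91.3, 55.6]
orientation: [0.0, 0.144, 0.99, -0.0]
ft_force: [-0.0, -1.1, 1.1]
gripper_width: -0.001
```

step_arm(twist=[[0, 0, 0], [0, 0, 0]], linear=[[0, 0.1, 0], [0, 0.2, 0]], jaw=[0, 0])

```text
clock: 25.92
eef_pos: [531.1, -89.5, 55.6]
orientation: [0.0, 0.144, 0.99, -0.0]
ft_force: [-0.1, -4.9, -0.7]
gripper_width: -0.003
```

Force is rising (about 5 N). I'll use smaller steps from here.

step_arm(twist=[[0, 0, 0], [0, 0, 0]], linear=[[0, 0.05, 0], [0, 0.05, 0]], jaw=[0, 0])

```text
clock: 26.18
eef_pos: [531.1, -89.5, 55.6]
orientation: [0.0, 0.144, 0.99, -0.0]
ft_force: [-0.6, -5.8, -0.8]
gripper_width: 0.001
```

step_arm(twist=[[0, 0, 0], [0, 0, 0]], linear=[[0, 0.1, 0], [0, 0.1, 0]], jaw=[0, 0])

```text
clock: 26.42
eef_pos: [531.1, -89.3, 55.6]
orientation: [-0.0, 0.144, 0.99, -0.001]
ft_force: [-1.4, -8.2, -0.3]
gripper_width: 0.001
```

step_arm(twist=[[0, 0, 0], [0, 0, 0]], linear=[[0, 0.1, 0], [0, 0.1, 0]], jaw=[0, 0])

```text
clock: 26.68
eef_pos: [531.2, -89.2, 55.6]
orientation: [-0.0, 0.144, 0.99, -0.002]
ft_force: [-3.0, -12.9, -0.4]
gripper_width: -0.001
```

step_arm(twist=[[0, 0, 0], [0, 0, 0]], linear=[[0, 0.1, 0], [0, 0.1, 0]], jaw=[0, 0])

```text
clock: 26.92
eef_pos: [531.3, -89.1, 55.6]
orientation: [-0.0, 0.143, 0.99, -0.002]
ft_force: [-4.0, -15.9, 0.5]
gripper_width: 0.001
```

step_arm(twist=[[0, 0, 0], [0, 0, 0], [0, 0, 0]], linear=[[0, 0.05, 0], [0, 0.06, 0], [0, 0.06, 0]], jaw=[0, 0, 0])

```text
clock: 27.3
eef_pos: [531.3, -89.0, 55.6]
orientation: [-0.0, 0.143, 0.99, -0.003]
ft_force: [-5.7, -18.8, -0.7]
gripper_width: 0.003
```

Wedged at about 19–20 N. Back off gently and check.

step_arm(twist=[[0, 0, 0], [0, 0, 0], [0, 0, 0], [0, 0, 0], [0, 0, 0]], linear=[[0, -0.2, 0], [0, -0.5, 0], [0, -1.5, 0], [0, -4, 0], [0, -8, 0]], jaw=[0, 0, 0, 0, 0])

```text
clock: 27.92
eef_pos: [509.1, -162.0, 55.6]
orientation: [0.0, 0.143, 0.99, 0.0]
ft_force: [0.4, 0.1, 0.2]
gripper_width: 0.004
```

step_arm(twist=[[0, 0, 0], [0, 0, 0], [0, 0, 0], [0, 0, 0]], linear=[[0, 0, -6], [0, 0, -12], [0, -5, -12], [0, -10, -12]], jaw=[0, 0, 0, 0])

```text
clock: 28.42
eef_pos: [481.0, -258.9, 176.9]
orientation: [0.001, 0.143, 0.99, -0.0]
ft_force: [0.5, 0.4, -0.3]
gripper_width: -0.003
```

```bash
python3 - <<'E'
from cell import bot
from h import *
d={}
for n,(x,y,w,h) in dict(side=(210,180,110,90),top=(245,145,100,75)).items():
    C=bot.read_camera(n);d[n]=C
    cv2.imwrite(f"pics/s{n}.png",cv2.resize(C["img"][y:y+h,x:x+w,::-1],None,fx=7,fy=6.6,interpolation=2))
    cv2.imwrite(f"pics/full_{n}.png",C["img"][:,:,::-1])
pickle.dump(d,open("c5.pkl","wb"))
E
```

```text
(no output)
```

View pics/stop.png

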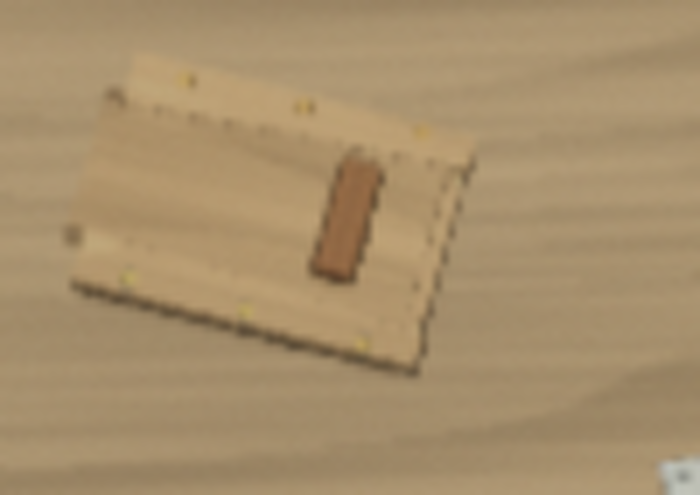

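View pics/sside.png

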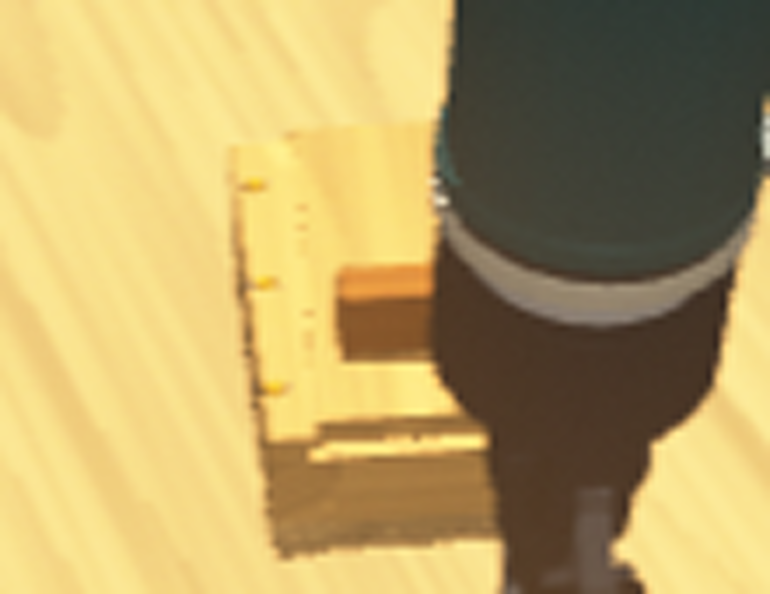

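The lid is in the ways, flat, nose about 8 mm past the narrow end and tail about 8 mm inside the mouth. To confirm it's tight, I'll make a light re-push and see whether it resists at the same position.

step_arm(twist=[[0, 0, 0], [0, 0, 0], [0, 0, 0], [0, 0, 0], [0, 0, 0]], linear=[[0, 5, 0], [0, 10, 0], [0, 10, 6], [0, 10, 12], [0, 10, 12]], jaw=[0, 0, 0, 0, 0])

```text
clock: 29.15
eef_pos: [505.1, -159.5, 51.9]
orientation: [-0.005, 0.144, 0.99, 0.002]
ft_force: [-0.1, 0.5, 0.2]
gripper_width: 0.003
```

step_arm(twist=[[0, 0, 0], [0, 0, 0], [0, 0, 0], [0, 0, 0], [0, 0, 0]], linear=[[0, 3, 0], [0, 5.5, 0], [0, 6.5, 0], [0, 6.8, 0], [0, 6.8, 0]], jaw=[0, 0, 0, 0, 0])

```text
clock: 29.78
eef_pos: [529.0, -97.5, 56.3]
orientation: [0.0, 0.144, 0.99, -0.0]
ft_force: [0.4, -1.1, -0.2]
gripper_width: 0.003
```

step_arm(twist=[[0, 0, 0], [0, 0, 0], [0, 0, 0], [0, 0, 0]], linear=[[0, 0.3, 0], [0, 0.5, 0], [0, 0.7, 0], [0, 0.8, 0]], jaw=[0, 0, 0, 0])

```text
clock: 30.28
eef_pos: [531.0, -89.4, 55.6]
orientation: [-0.0, 0.144, 0.99, -0.0]
ft_force: [-1.1, -3.3, -0.2]
gripper_width: -0.004
```

step_arm(twist=[[0, 0, 0], [0, 0, 0], [0, 0, 0]], linear=[[0, 0.1, 0], [0, 0.2, 0], [0, 0.25, 0]], jaw=[0, 0, 0])

```text
clock: 30.65
eef_pos: [531.1, -89.2, 55.6]
orientation: [-0.0, 0.144, 0.99, -0.002]
ft_force: [-5.5, -12.8, 1.1]
gripper_width: -0.001
```

It resists at the same place (13–14 N, no slip). Back off, clear, and look at the whole scene.

step_arm(twist=[[0, 0, 0], [0, 0, 0], [0, 0, 0], [0, 0, 0], [0, 0, 0]], linear=[[0, -0.2, 0], [0, -0.5, 0], [0, -1.5, 0], [0, -4, 0], [0, -8, 0]], jaw=[0, 0, 0, 0, 0])

```text
clock: 31.28
eef_pos: [508.6, -163.8, 55.5]
orientation: [-0.0, 0.143, 0.99, 0.0]
ft_force: [0.2, -0.2, 0.4]
gripper_width: -0.002
```

step_arm(twist=[[0, 0, 0], [0, 0, 0], [0, 0, 0], [0, 0, 0], [0, 0, 0]], linear=[[0, 0, -6], [0, 0, -12], [0, -5, -12], [3, -10, -12], [5, -14, -12]], jaw=[0, 0, 0, 0, 0])

```text
clock: 31.9
eef_pos: [419.2, -284.6, 175.7]
orientation: [-0.0, 0.144, 0.99, -0.0]
ft_force: [0.1, -0.2, -0.4]
gripper_width: 0.003
```

step_arm(twist=[[0, 0, 0], [0, 0, 0], [0, 0, 0], [0, 0, 0]], linear=[[0, 0, 0], [0, 0, 0], [0, 0, 0], [0, 0, 0]], jaw=[0, 0, 0, 0])

```text
clock: 32.4
eef_pos: [421.5, -282.7, 175.5]
orientation: [0.0, 0.144, 0.99, 0.0]
ft_force: [-0.3, 0.5, -0.4]
gripper_width: -0.001
```

```bash
python3 - <<'E'
from cell import bot
from fit import *
d0=pickle.load(open("c0.pkl","rb"));d5=pickle.load(open("c5.pkl","rb"))
d={n:bot.read_camera(n) for n in("top","side")}
print(bot.state()["clock"],np.round(bot.state()["ft_force"],1))
cv2.imwrite("pics/t.png",d["top"]["img"][:,:,::-1])
cv2.imwrite("pics/u.png",cv2.resize(d["side"]["img"][180:270,210:320,::-1],None,fx=7,fy=6.6,interpolation=2))
t=lambda a,b,x0,y0,x1,y1: np.abs(a["top"]["img"][y0:y1,x0:x1].astype(int)-b["top"]["img"][y0:y1,x0:x1]).max()
print("lid between releases",t(d5,d,250,150,305,195))
for nm,r in dict(tub=(150,92,215,148),pliers=(252,100,320,130),funnel=(328,100,375,142),teal1=(100,165,150,222),teal2=(147,232,187,290),white=(338,212,350,232)).items(): print(nm,t(d0,d,*r))
E
```

```text
32.5 [-0.5  0.6  0.3]
lid between releases 8
tub 21
pliers 20
funnel 20
teal1 20
teal2 93
white 20
```

View pics/t.png

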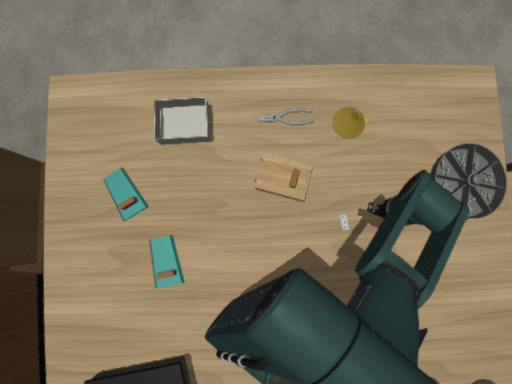

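View pics/u.png

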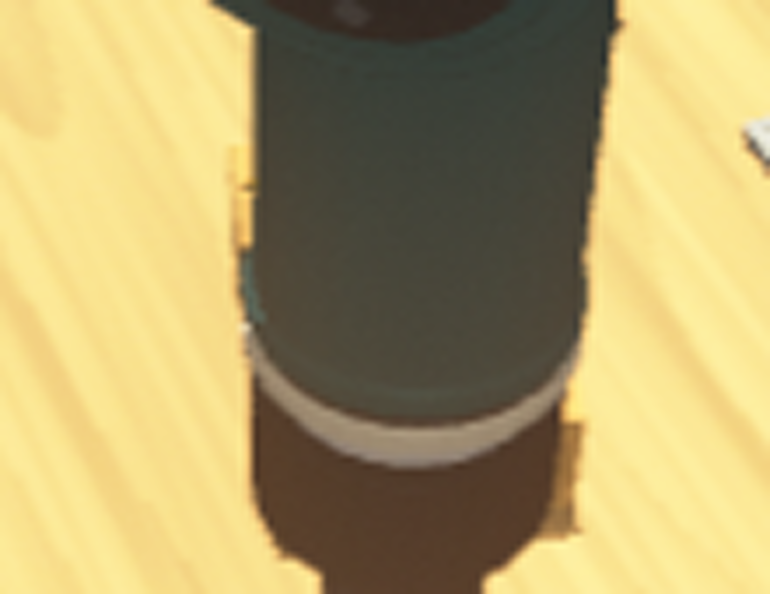

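The top view shows the lid unmoved in the ways at (284,177). The pliers, funnel, tub and white hinge look the same as at the start. The 93 on the second turquoise lid is probably the arm's starting shadow, since the lid is still at (167,261). The robot is touching nothing, so I'm handing in.

```bash
python3 -c "
from cell import bot
print(bot.sign_off())"
```

```text
the job is handed in; nothing more can be done
None
```

The job is done and handed in at 32.5 s. The brass hinge lies flat in the larger compartment, and the lid is wedged tight in its ways.

- **Lid:** I slid it in nose first at ledge height, let it go, then pushed low on its tail end face with the shut fingers. The push peaked at about 19.6 N. It wedged with the nose about 8 mm past the narrow end.
- **Tightness checks:** After I let go, a second push of about 14 N met resistance at the same place, to about 0.2 mm. The top pictures after each release match.
- **Bystanders:** The tub, pliers, funnel, white hinge and one turquoise lid show no change in the top view.
- **Checks that disagreed or failed:** The second turquoise lid's image patch differed from the first picture. I put that down to the arm's shadow at the start, because the lid is still in the same place. In the last side picture the arm hid the box, so that final check of the lid rests on the top view only.

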